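# Flip the hex key and tighten the clamp of a sectioning fixture

## Task

The clamp screw that the L-shaped hex key stands in has only been spun down finger-tight, with the key's long arm in the screw. Pull the key out, turn it over and seat its short arm fully in the same screw, then use the long arm as the lever to tighten the screw clockwise until it comes up solid. Leave the key seated in the screw, let go of it, and leave the other things on the bench where they are.

Things in the scene. Friction and masses are not known exactly. Their poses are not given: they have to be found in the camera images.
- key: Dark steel L-shaped hex key, 17 mm across flats, 0.4 kg. Origin: where the centre lines of its arms cross, at the bend (rounded off within 20 mm). Long arm along its own -z, short arm along its own +x. Two flats of each arm face its own +y and -y; two corners lie in the plane of the L. At the start it stands in the clamp screw, long arm down on the socket's floor, leaning a few degrees.
- key_short_tip (a point): End of the key's short arm, on its centre line, 66 mm from the key's origin; axes as key. The last 3 mm are chamfered.
- key_long_tip (a point): End of the key's long arm, on its centre line, 158 mm from the key's origin; axes as key. The last 3 mm are chamfered.
- socket (a point): Centre of the mouth of the hex socket in the clamp screw's head, 84 mm above the table; z up along the screw, x turns with the screw. Socket: 18 mm across flats, 20 mm deep, corners along its own +x and every 60 degrees, so the seated key's other arm points along one of these six, give or take 6 degrees of play. Head: 32 mm across, 26 mm high. The screw keeps its height as it turns.
- clamp_screw (a joint): Turn of the clamp screw in rad, growing clockwise seen from above (tightening). Stiff: it resists with about 1.2 N m (9 N at 130 mm from its axis) at every angle and stays where left. It starts between 0 and 0.12 and comes up solid against a hard stop at 1.00.
- plate: Fixed steel T-slot plate, 180 x 260 x 22 mm, origin under its centre on the table, z up, long side along its y. The clamp screw stands 60 mm along its +y; an identical tight screw and clamp 60 mm along -y. Straps 34 mm wide, tops 54 mm above the table, run along x from -45 to 73 mm; a board stack, 66 x 200 mm, top at 40 mm, lies on the -x side. Nothing fixed there is higher than the screw heads.
- t_nut: Bystander: steel T-nut, 30 x 22 x 18 mm, lying on the plate between the straps. Origin: centre of its underside.
- mount_a: Bystander: amber resin disc with a specimen in it, 40 mm across, 22 mm high, on the table. Origin: centre of its underside.
- mount_b: Bystander: black resin disc with a specimen in it, 40 mm across, 22 mm high, on the table. Origin: centre of its underside.
- loupe: Bystander: black standing loupe, 44 mm across, 40 mm high, on the table. Origin: centre of its underside.
- suspension: Bystander: white bottle, 54 mm across, 140 mm high, on the table. Origin: centre of its underside.
- wrench: Bystander: steel open-ended wrench, 170 mm long, lying on the table. Origin: centre of its underside.
Things that resemble listed ones, but are neither listed nor needed, are in the scene too. Of the things that look like the key, the smallest one is meant.

How it is judged:
By the outcome, as a careful person would: the job done as asked, in the order asked, and still so for the second after the job is handed in, with the robot touching nothing.
It also fails if it takes over 72 s, if anything falls off the work surface, if the arm or the gripper's body presses on something with over 40 N, if the wrist force passes 120 N, or if a joint passes its speed limit or range.

## Robot

A 6-joint arm with a two-finger parallel gripper is mounted at the origin on the work surface. World frame = base frame: x ahead of the robot, y to its left, z up, the work surface at z = 0. Lengths are in m, angles in rad, forces in N, time in s.
With the tool pointing down it reaches from about 0.225 to 0.875 m from the base axis. Payload 3.4 kg.
Tool frame: the origin (TCP) lies midway between the tips of the shut fingers; the grasp point (between the pads) lies 19 mm behind it; x points along the fingers, z is the direction in which the jaws open and shut, and the axes are right-handed (so a half turn about x gives the same grasp; the last joint's range is limited). The gripper opens to 85 mm and grips with 20 to 120 N. Pads are 22 mm wide; open, the fingers measure 114 mm over their backs; the gripper's body (76 mm by 85 mm) begins 54 mm behind the grasp point. The pads swing forward as they close: fully open they stand 13 mm farther back than shut.
Start: joints at [1.038, 0.276, 1.505, -0, 1.361, -0.121], TCP at [0.23, 0.527, 0.231] pointing down, gripper open.
Joint ranges: [-2.89, 2.89], [-0.75, 2.08], [0.22, 2.7], [-1.18, 4.32], [0.11, 2.71], [-2.7, 2.7]. Speed limits (rad/s): [2.57, 2.57, 3.14, 3.14, 3.14, 3.14].

## Interface

Orientations are given as a unit quaternion [w, x, y, z].
In Python, from rig import manip, eyes gives the robot as it stands. The module is installed in compiled form; this text tells all that it offers.
- The arm moves only by the shell command python3 -m crank 'ROWS' [FORCE]. ROWS is JSON, a list of rows, each a list of 7 numbers: the shift along the tool's x, y, z in cm, then the turn, a rotation vector about the tool's x, y, z in degrees, then the finger opening in cm, from 0 to 8.54. A call has 1 to 5 rows; each row is the pose to reach, as a shift and turn from the pose commanded when the call began, along the tool's axes at that moment; what a row does not reach only later rows make up. A row lasts 1/8 s, in which the tool goes at most 62.5 mm and 10.7 degrees, less where a joint would pass 70% of its speed; a pose out of reach is approached as far as the arm can. A call with a gripper value outside its range is refused whole. The fingers move at their own pace and stop on an object; FORCE is the grip in N (left out, the last holds). Time passes only in rows, so rows that repeat a pose let the fingers close. It gives the time, the measured TCP pose, the force and the opening at its end, in the units of the state.
- manip.get_state(): the state, without advancing time (a new reading comes with each control period).
- eyes.get_image(name): name is "side" or "top" or "wrist"; returns a dict with "color" (384x512x3 uint8, blue, green, red), "z_map" (384x512 float32, m along the optical axis (not along the pixel's ray), 0 where there is no reading), "vertical_fov" (degrees; the focal length in pixels is half the picture's height over the tangent of half this angle, whatever the lens; pixels are square), "cx", "cy" (the principal point, pixels), "dist" ([k1, k2, p1, p2, k3] as OpenCV has them; the pictures are not rectified), "eye" and "attitude" of the camera in the world. Camera axes: x right, y up, looking along -z (the intrinsics and any distortion apply to the point x, -y, -z); pixel columns grow to the right and rows downward; lengths in m; the calibration is good to about 2 mm. A picture is of the moment at which its call begins.
- manip.sign_off(): hands the job in, once; it reports no verdict.
The state is a dict: "clock": time; "qpos": joint angles; "qd": joint speeds; "effort": joint torques, N m; "position": TCP position; "ee_rot": TCP orientation; "contact_force": force on the tool from outside, world axes, zero at the start; "moment": the same for the moment, N m; "width": finger opening in m.
Only numpy, scipy, OpenCV 4.12 (cv2) and the standard library are available. Lean on these libraries where they do the work, as an engineer would, in place of code of your own. Each camera call takes 0.05 s, during which the arm holds its last target.

## Working session

There is one attempt and no reset: what is moved stays moved. The work goes in short steps, Python scripts to look and compute and a shell command to move; the robot and the scene stay as the last step left them, time stands still between calls to the robot, and variables do not carry over. Pictures are saved under pics/ and viewed, and the job is handed in when it is done.

```bash
mkdir -p pics
cat > h.py <<'E'
import numpy as np, cv2, sys
from rig import manip, eyes
from scipy.spatial.transform import Rotation as R
def q2m(q): return R.from_quat([q[1],q[2],q[3],q[0]]).as_matrix()
class Cam:
    def __init__(s,name):
        d=eyes.get_image(name); s.c=d["color"]; s.z=d["z_map"]
        f=s.c.shape[0]/2/np.tan(np.radians(d["vertical_fov"])/2)
        s.K=np.array([[f,0,d["cx"]],[0,f,d["cy"]],[0,0,1]]); s.D=np.array(d["dist"],float)
        s.eye=np.array(d["eye"]); a=np.array(d["attitude"],float)
        s.Rm=q2m(a) if a.size==4 else a.reshape(3,3)
    def ray(s,px):
        p=cv2.undistortPoints(np.array(px,float).reshape(-1,1,2),s.K,s.D).reshape(-1,2)
        v=np.c_[p[:,0],-p[:,1],-np.ones(len(p))]
        return v@s.Rm.T
    def plane(s,px,z):
        v=s.ray(px); return s.eye+v*((z-s.eye[2])/v[:,2])[:,None]
    def depth(s,px):
        px=np.array(px).reshape(-1,2); v=s.ray(px); zz=s.z[px[:,1].astype(int),px[:,0].astype(int)]
        return s.eye+v*zz[:,None]
    def proj(s,P):
        P=(np.array(P,float).reshape(-1,3)-s.eye)@s.Rm; P=P*[1,-1,-1]
        return cv2.projectPoints(P,np.zeros(3),np.zeros(3),s.K,s.D)[0].reshape(-1,2)
    def cloud(s):
        h,w=s.z.shape; u,v=np.meshgrid(np.arange(w),np.arange(h))
        P=s.depth(np.c_[u.ravel(),v.ravel()]).reshape(h,w,3); P[s.z==0]=np.nan; return P
def st():
    d=manip.get_state(); return d
def show():
    d=st(); print(d["clock"],np.round(d["position"],4),np.round(q2m(d["ee_rot"]),3).tolist(),np.round(d["qpos"],3),"F",np.round(d["contact_force"],1),"M",np.round(d["moment"],2),"w",round(d["width"],4))
E
python3 - <<'E'
from h import *
for n in("side","top","wrist"):
    c=Cam(n); cv2.imwrite(f"pics/{n}0.png",c.c); print(n,c.eye,c.Rm.round(3).tolist(),c.K[0,0],c.D)
show()
E
```

```text
side [ 0.09579747 -0.6850621   1.1709703 ] [[0.932, 0.274, -0.237], [-0.362, 0.73, -0.579], [0.014, 0.626, 0.78]] 392.1332961973748 [-0.07820802  0.          0.          0.          0.        ]
top [0.34561217 0.09024555 1.19034832] [[0.027, 0.997, -0.067], [-1.0, 0.028, 0.01], [0.012, 0.067, 0.998]] 355.2760845628501 [0.0177818 0.        0.        0.        0.       ]
wrist [0.16059398 0.55644648 0.37271032] [[0.401, -0.873, -0.276], [0.916, 0.382, 0.124], [-0.003, -0.302, 0.953]] 322.1284110860756 [0.02038134 0.         0.         0.         0.        ]
0.15 [0.23   0.5266 0.2306] [[-0.001, -0.916, 0.4], [-0.001, 0.4, 0.916], [-1.0, 0.0, -0.001]] [ 1.038  0.276  1.506 -0.     1.361 -0.121] F [ 0.6 -0.1 -0.6] M [ 0.01 -0.01 -0.01] w 0.0854
```

View pics/side0.png

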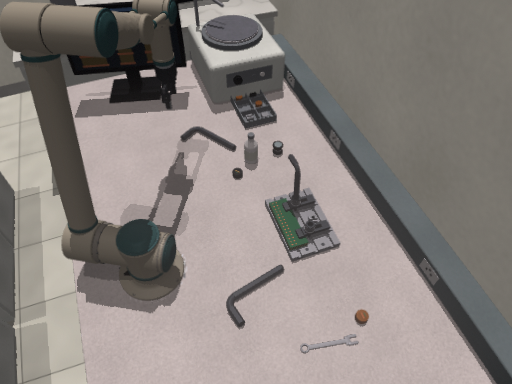

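View pics/top0.png

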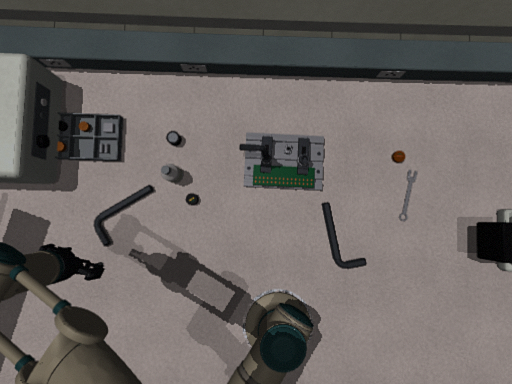

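View pics/wrist0.png

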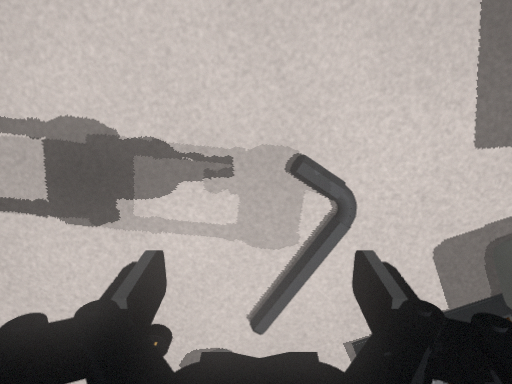

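Three L-shaped keys are in view: two lie on the table (top view about (125,210) and (338,235); both look larger), and one stands in the plate's screw (top view about (258,148), side view about (297,180)). The standing one fits, being the smallest and in a clamp screw. I'll confirm that in an enlarged crop.

Run:
```python
from h import *
t=Cam("top"); s=Cam("side")
a=cv2.resize(t.c[120:200,230:340],None,fx=7,fy=7,interpolation=cv2.INTER_CUBIC)
b=cv2.resize(s.c[145:265,250:350],None,fx=5,fy=5,interpolation=cv2.INTER_CUBIC)
cv2.imwrite("pics/ta.png",a); cv2.imwrite("pics/sb.png",b)
P=t.cloud()
# height of key points
for r in range(138,160,3): print(r,[ (round(float(P[r,c,2]),3)) for c in range(236,280,3)])
for px,z in [((258,148),.13)]: print(t.depth([px]))
S=s.cloud()
for r in range(150,215,4): print(r,[ tuple(np.round(S[r,c],3)) if S[r,c,2]>.09 else 0 for c in range(288,306,3)])
```

```text
138 [-0.002, -0.002, -0.004, -0.003, 0.023, 0.017, 0.023, 0.023, 0.019, 0.051, 0.053, 0.053, 0.052, 0.023, 0.027]
141 [0.002, 0.006, 0.001, -0.002, 0.011, 0.012, 0.01, 0.014, 0.012, 0.053, 0.052, 0.055, 0.014, 0.019, 0.023]
144 [-0.005, 0.002, 0.221, 0.224, 0.024, 0.024, 0.025, 0.025, 0.019, 0.055, 0.054, 0.053, 0.01, 0.011, 0.012]
147 [0.001, 0.225, 0.224, 0.224, 0.227, 0.227, 0.228, 0.23, 0.225, 0.221, 0.056, 0.053, 0.024, 0.02, 0.02]
150 [-0.001, 0.004, 0.218, 0.223, 0.222, 0.223, 0.223, 0.226, 0.222, 0.22, 0.206, 0.052, 0.02, 0.028, 0.023]
153 [-0.001, -0.001, -0.001, 0.023, 0.02, 0.026, 0.02, 0.022, 0.018, 0.192, 0.178, 0.084, 0.021, 0.025, 0.021]
156 [0.006, 0.0, -0.002, 0.018, 0.024, 0.022, 0.021, 0.023, 0.019, 0.141, 0.143, 0.082, 0.02, 0.019, 0.021]
159 [0.004, 0.003, 0.001, 0.014, 0.013, 0.01, 0.014, 0.011, 0.012, 0.085, 0.092, 0.085, 0.011, 0.013, 0.018]
[[0.53745494 0.08277622 0.22600486]]
150 [0, 0, 0, 0, 0, 0]
154 [0, (np.float64(0.543), np.float64(0.127), np.float64(0.229)), 0, 0, 0, 0]
158 [0, (np.float64(0.537), np.float64(0.113), np.float64(0.225)), (np.float64(0.54
[... 669 characters left out ...]
0.549), np.float64(0.058), np.float64(0.178)), 0]
182 [0, 0, (np.float64(0.534), np.float64(0.067), np.float64(0.153)), (np.float64(0.539), np.float64(0.057), np.float64(0.162)), 0, 0]
186 [0, 0, (np.float64(0.533), np.float64(0.062), np.float64(0.138)), (np.float64(0.539), np.float64(0.052), np.float64(0.147)), 0, 0]
190 [0, 0, (np.float64(0.532), np.float64(0.056), np.float64(0.124)), (np.float64(0.54), np.float64(0.051), np.float64(0.126)), 0, 0]
194 [0, 0, (np.float64(0.534), np.float64(0.056), np.float64(0.1)), (np.float64(0.54), np.float64(0.047), np.float64(0.109)), 0, 0]
198 [0, 0, 0, 0, 0, 0]
202 [0, 0, 0, 0, 0, 0]
206 [0, 0, 0, 0, 0, 0]
210 [0, 0, 0, 0, 0, 0]
214 [0, 0, 0, 0, 0, 0]
```

View pics/ta.png

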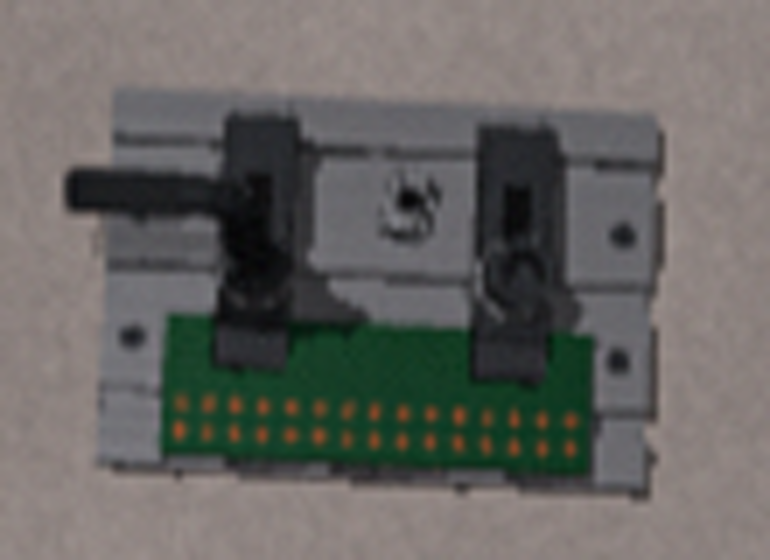

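View pics/sb.png

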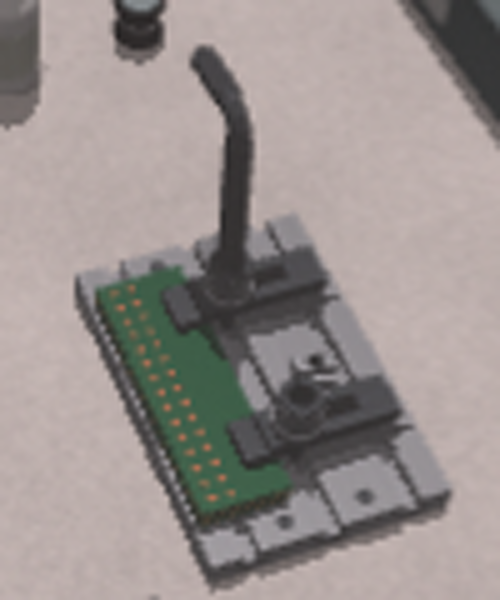

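The crop confirms it. The key stands in the +y clamp screw, with its short arm pointing to about world +y at z≈0.22. Next I measure its axes, the plate, and the sizes of the two keys lying on the table.

Run:
```python
from h import *
t=Cam("top"); s=Cam("side")
def keymask(c):
    P=c.cloud(); m=(np.abs(P[...,0]-.54)<.06)&(np.abs(P[...,1]-.09)<.07)&(P[...,2]>.094)&(P[...,2]<.26)
    return m.astype(np.uint8),P
mt,Pt=keymask(t); ms,Ps=keymask(s)
# side midline of long arm: mean col per row with z between .1 and .19
pl=[]
for c,m,P,nm in((t,mt,Pt,'t'),(s,ms,Ps,'s')):
    L=m.astype(bool)&(P[...,2]>.1)&(P[...,2]<.19); S=m.astype(bool)&(P[...,2]>.205)&(P[...,1]>.09)
    for M,k in((L,'long'),(S,'short')):
        v,u=np.nonzero(M); line=cv2.fitLine(np.c_[u,v].astype(np.float32),cv2.DIST_L2,0,.01,.01).ravel()
        a=line[2:]-line[:2]*8; b=line[2:]+line[:2]*8
        r=c.ray([a,b]); n=np.cross(*r); n/=np.linalg.norm(n); pl.append((nm,k,n,c.eye)); print(nm,k,len(u),line.round(2))
for k in('long','short'):
    (n1,e1),(n2,e2)=[(p[2],p[3]) for p in pl if p[1]==k]
    d=np.cross(n1,n2); d/=np.linalg.norm(d)
    A=np.array([n1,n2,[0,0,1] if k=='long' else [0,1,0]])
    for h in ((.084,.14,.218) if k=='long' else (.06,.1,.13)): print(k,np.linalg.solve(A,[n1@e1,n2@e2,h]).round(4))
    print(d.round(3))
# plate corners top view (crop px /7 + offset), z=.022
cr=np.array([[113,90],[657,115],[647,495],[98,465]])/7+[230,120]
Q=t.plane(cr-0.43,.022); print(Q.round(4), Q.mean(0).round(4))
# lying keys lengths
print(t.plane([[152,188],[98,222],[108,243],[326,205],[341,264],[365,262]],.012).round(3))
# second screw
print(t.plane([np.array([510,285])/7+[230,120]],.084))
print([t.plane([p],.02)[0].round(3).tolist() for p in((174,138),(172,173),(192,199),(399,157))])
```

```text
t long 33 [ 1.6000e-01 -9.9000e-01  2.6561e+02  1.5521e+02]
t short 110 [1.0000e+00 7.0000e-02 2.4703e+02 1.4731e+02]
s long 106 [ 8.0000e-02 -1.0000e+00  2.9661e+02  1.8553e+02]
s short 55 [  0.6    0.8  292.04 158.42]
long [0.5424 0.0573 0.084 ]
long [0.5404 0.0579 0.14  ]
long [0.5377 0.0587 0.218 ]
[-0.035  0.011  0.999]
short [0.5324 0.06   0.2458]
short [0.5369 0.1    0.2313]
short [0.5403 0.13   0.2203]
[-0.105 -0.934  0.341]
[[ 0.6292  0.1235  0.022 ]
 [ 0.6248 -0.1359  0.022 ]
 [ 0.4431 -0.134   0.022 ]
 [ 0.4499  0.1253  0.022 ]] [ 0.5368 -0.0053  0.022 ]
[[ 0.436  0.428  0.012]
 [ 0.319  0.599  0.012]
 [ 0.251  0.562  0.012]
 [ 0.395 -0.15   0.012]
 [ 0.203 -0.202  0.012]
 [ 0.211 -0.281  0.012]]
[[ 0.52945092 -0.06042105  0.084     ]]
[[0.604, 0.361, 0.02], [0.486, 0.363, 0.02], [0.402, 0.294, 0.02], [0.562, -0.389, 0.02]]
```

Only the standing key is small; the two on the table have long arms of about 0.2 m. I'll write a helper that works out rows from a world target, then start moving.

```bash
cat >> h.py <<'E'
def plan(wps, base=None):
    """wps: list of (pos, Rmat). prints shift(cm) and turn(deg) in tool axes, and row-limits"""
    d=st(); p=np.array(d["position"]); M=q2m(d["ee_rot"])
    if base is not None: p,M=base
    out=[]
    for P,T in wps:
        dv=M.T@(np.array(P)-p)*100; rv=np.degrees(R.from_matrix(M.T@T).as_rotvec())
        out.append(list(np.round(dv,2))+list(np.round(rv,1)))
    for o in out: print([float(x) for x in o])
def frame(x,z):
    x=np.array(x,float); x/=np.linalg.norm(x); z=np.array(z,float); z-=x*(z@x); z/=np.linalg.norm(z)
    return np.c_[x,np.cross(z,x),z]
def lerp(P,T,n,m=None):
    from scipy.spatial.transform import Slerp
    d=st(); p=np.array(d["position"]); M=q2m(d["ee_rot"]); rv=R.from_matrix(M.T@T).as_rotvec()
    return [(p+(np.array(P)-p)*k/n, M@R.from_rotvec(rv*k/n).as_matrix()) for k in range(1,(m or n)+1)]
E
python3 - <<'E'
from h import *
plan(lerp([.5,-.18,.40],frame([0,0,-1],[1,0,0]),14,5))
E
```

```text
[-1.21, -3.79, -3.86, 4.7, -0.0, 0.0]
[-2.41, -7.57, -7.71, 9.5, -0.0, 0.0]
[-3.62, -11.36, -11.57, 14.2, -0.0, 0.0]
[-4.82, -15.15, -15.42, 19.0, -0.0, 0.0]
[-6.03, -18.94, -19.28, 23.7, -0.0, 0.0]
```

```bash
python3 -m crank '[[-2.5,-3.8,-3.9,4.7,0,0,8.5],[-5,-7.6,-7.7,9.5,0,0,8.5],[-7.5,-11.4,-11.6,14.2,0,0,8.5],[-10,-15.2,-15.4,19,0,0,8.5],[-12.5,-19,-19.3,23.7,0,0,8.5]]'
python3 - <<'E'
from h import *
show(); plan(lerp([.5,-.18,.40],frame([0,0,-1],[1,0,0]),9,9))
E
```

```text
clock: 0.98
position: [0.3273, 0.2724, 0.3573]
ee_rot: [0.659, -0.257, 0.658, 0.257]
contact_force: [0.3, 0.0, -0.6]
width: 0.0853
0.975 [0.3273 0.2724 0.3573] [[0.001, -0.677, 0.736], [0.0, 0.736, 0.677], [-1.0, -0.0, 0.001]] [ 0.531 -0.005  1.539 -0.     1.607 -0.213] F [ 0.3  0.  -0.6] M [ 0.03 -0.01 -0.02] w 0.0853
[-0.47, -5.0, -1.99, 4.7, 0.0, 0.0]
[-0.95, -10.0, -3.98, 9.5, 0.0, 0.0]
[-1.42, -15.0, -5.96, 14.2, 0.0, 0.0]
[-1.9, -20.0, -7.95, 18.9, 0.0, 0.0]
[-2.37, -25.0, -9.94, 23.7, 0.0, 0.0]
[-2.85, -30.0, -11.93, 28.4, 0.0, 0.0]
[-3.32, -35.0, -13.92, 33.1, 0.0, 0.0]
[-3.8, -40.0, -15.9, 37.8, 0.1, 0.0]
[-4.27, -45.0, -17.89, 42.6, 0.1, 0.0]
```

```bash
python3 -m crank '[[-0.5,-5,-2,4.7,0,0,8.5],[-1,-10,-4,9.5,0,0,8.5],[-1.4,-15,-6,14.2,0,0,8.5],[-1.9,-20,-8,19,0,0,8.5],[-2.4,-25,-10,23.7,0,0,8.5]]'
python3 - <<'E'
from h import *
show(); plan(lerp([.5,-.18,.40],frame([0,0,-1],[1,0,0]),4,4))
E
```

```text
clock: 1.6
position: [0.4234, 0.0208, 0.3807]
ee_rot: [0.698, -0.116, 0.697, 0.116]
contact_force: [-0.1, -0.1, -0.4]
width: 0.0851
1.6 [0.4234 0.0208 0.3807] [[0.001, -0.323, 0.946], [0.0, 0.946, 0.323], [-1.0, -0.0, 0.001]] [-0.116 -0.011  1.49   0.     1.662 -0.444] F [-0.1 -0.1 -0.4] M [ 0.04 -0.03 -0.01] w 0.0851
[-0.48, -5.37, 0.19, 4.7, 0.0, -0.0]
[-0.96, -10.74, 0.38, 9.4, 0.0, -0.0]
[-1.45, -16.11, 0.58, 14.1, 0.0, -0.0]
[-1.93, -21.48, 0.77, 18.8, 0.1, -0.0]
```

```bash
python3 -m crank '[[-0.5,-5.4,0.2,4.7,0,8,8.5],[-1,-10.7,0.4,9.4,0,16,8.5],[-1.4,-16.1,0.6,14.1,0,24,8.5],[-1.4,-16.1,0.6,18.8,0,32,8.5],[-1.4,-16.1,0.6,18.8,0,36,8.5]]'
python3 - <<'E'
from h import *
show()
a=np.radians(15); plan(lerp([.5,-.16,.30],frame([0,np.cos(a),-np.sin(a)],[1,0,0]),6,6))
E
```

```text
clock: 2.22
position: [0.4815, -0.1303, 0.3928]
ee_rot: [0.636, 0.22, 0.709, 0.212]
contact_force: [-0.3, 0.8, -0.2]
width: 0.085
2.225 [ 0.4815 -0.1303  0.3928] [[-0.094, 0.043, 0.995], [0.581, 0.813, 0.02], [-0.808, 0.58, -0.101]] [-0.698  0.311  1.233  0.451  2.057 -0.566] F [-0.3  0.8 -0.2] M [-0.29 -0.09  0.03] w 0.085
[0.93, -1.29, 0.45, -0.7, -0.7, 6.6]
[1.87, -2.58, 0.91, -1.4, -1.4, 13.1]
[2.8, -3.86, 1.36, -2.1, -2.2, 19.7]
[3.73, -5.15, 1.81, -2.8, -2.9, 26.2]
[4.67, -6.44, 2.27, -3.5, -3.6, 32.8]
[5.6, -7.73, 2.72, -4.2, -4.3, 39.3]
```

```bash
python3 -m crank '[[0.9,-1.3,0.5,-0.7,-0.7,6.6,8.5],[1.9,-2.6,0.9,-1.4,-1.4,13.1,8.5],[2.8,-3.9,1.4,-2.1,-2.2,19.7,8.5],[3.7,-5.2,1.8,-2.8,-2.9,26.2,8.5],[4.7,-6.4,2.3,-3.5,-3.6,32.8,8.5]]'
python3 - <<'E'
from h import *
show()
a=np.radians(15); plan(lerp([.539,-.09,.21],frame([0,np.cos(a),-np.sin(a)],[1,0,0]),4,4))
c=Cam("wrist"); cv2.imwrite("pics/w1.png",c.c)
E
```

```text
clock: 2.85
position: [0.4975, -0.153, 0.3164]
ee_rot: [0.579, 0.396, 0.591, 0.398]
contact_force: [-0.1, 0.4, -0.0]
width: 0.0845
2.85 [ 0.4975 -0.153   0.3164] [[-0.015, 0.007, 1.0], [0.929, 0.369, 0.011], [-0.369, 0.929, -0.012]] [-0.873  0.562  1.408  0.757  2.12  -0.809] F [-0.1  0.4 -0. ] M [-0.43 -0.01 -0.07] w 0.0845
[2.43, -1.88, 1.09, -0.1, -0.2, 1.7]
[4.86, -3.77, 2.18, -0.2, -0.4, 3.3]
[7.29, -5.65, 3.26, -0.3, -0.6, 5.0]
[9.72, -7.53, 4.35, -0.5, -0.8, 6.6]
```

View pics/w1.png

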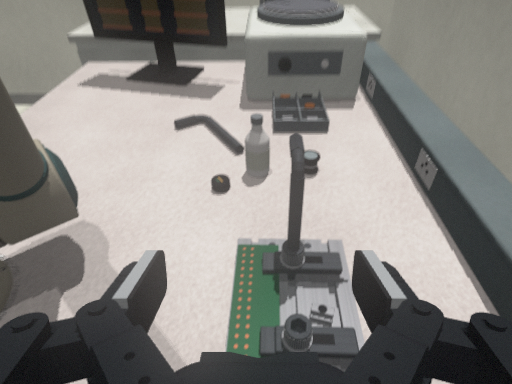

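The wrist view shows the key upright at about (296,190), between the open jaws, with the second screw at (297,330). I'll go to a pre-grasp pose behind it.

Run:
```python
from h import *
a=np.radians(15); plan(lerp([.540,-.02,.169],frame([0,np.cos(a),-np.sin(a)],[1,0,0]),5,5))
```

```text
[3.51, -1.67, 0.94, -0.2, -0.2, 1.2]
[7.03, -3.33, 1.87, -0.4, -0.3, 2.5]
[10.54, -5.0, 2.81, -0.6, -0.5, 3.7]
[14.06, -6.66, 3.75, -0.8, -0.7, 5.0]
[17.57, -8.33, 4.68, -1.0, -0.8, 6.2]
```

```bash
python3 -m crank '[[3.5,-1.7,0.9,-0.2,-0.2,1.2,8.5],[7,-3.3,1.9,-0.4,-0.3,2.5,8.5],[10.5,-5,2.8,-0.6,-0.5,3.7,8.5],[14.1,-6.7,3.7,-0.8,-0.7,5,8.5],[17.6,-8.3,4.7,-1,-0.8,6.2,8.5]]'
python3 - <<'E'
from h import *
show()
a=np.radians(15); plan(lerp([.540,.0764,.143],frame([0,np.cos(a),-np.sin(a)],[1,0,0]),3,3))
c=Cam("wrist"); cv2.imwrite("pics/w2.png",c.c)
P=c.cloud(); m=(P[...,2]>.12)&(P[...,2]<.19)&(P[...,1]>.03)&(P[...,1]<.08)&(abs(P[...,0]-.54)<.03)
print(m.sum(), np.nanmean(P[m],0), np.percentile(P[m],[5,95],axis=0).round(3))
E
```

```text
clock: 3.52
position: [0.5411, -0.0183, 0.1734]
ee_rot: [0.565, 0.424, 0.562, 0.43]
contact_force: [-0.0, 0.1, -0.2]
width: 0.0851
3.525 [ 0.5411 -0.0183  0.1734] [[-0.003, -0.01, 1.0], [0.963, 0.27, 0.005], [-0.27, 0.963, 0.009]] [-0.704  0.7    1.681  0.853  1.808 -1.01 ] F [-0.   0.1 -0.2] M [-0.46  0.05 -0.01] w 0.0851
[3.31, -0.12, -0.03, 0.2, -0.1, 0.2]
[6.63, -0.24, -0.06, 0.4, -0.1, 0.5]
[9.94, -0.36, -0.09, 0.6, -0.2, 0.7]
2042 [0.54204544 0.05372729 0.1572585 ] [[0.534 0.05  0.124]
 [0.55  0.058 0.187]]
```

View pics/w2.png

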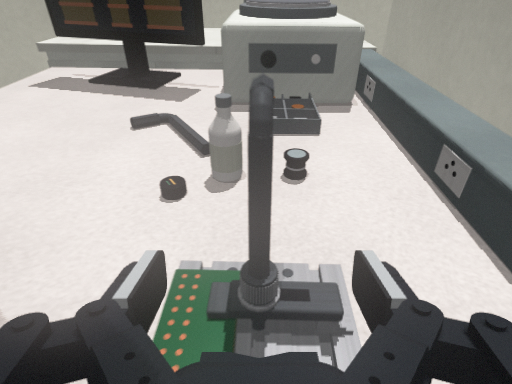

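The key sits centred between the jaws at (258,190). I'll advance and grip.

```bash
python3 -m crank '[[3.3,-0.1,0,0.2,0,0.2,8.5],[6.6,-0.2,0,0.4,0,0.5,8.5],[10,-0.3,0.1,0.6,0,0.7,8.5],[10.1,-0.3,0.1,0.6,0,0.7,8.5],[10.1,-0.3,0.1,0.6,0,0.7,8.5]]'
python3 - <<'E'
from h import *
show()
c=Cam("wrist"); cv2.imwrite("pics/w3.png",c.c)
E
```

```text
clock: 4.2
position: [0.542, 0.0768, 0.1445]
ee_rot: [0.56, 0.43, 0.562, 0.431]
contact_force: [-0.4, -0.4, -0.5]
width: 0.0851
4.2 [0.542  0.0768 0.1445] [[-0.003, -0.0, 1.0], [0.966, 0.258, 0.003], [-0.258, 0.966, -0.001]] [-0.584  0.706  1.814  0.942  1.673 -1.061] F [-0.4 -0.4 -0.5] M [-0.45 -0.   -0.01] w 0.0851
```

View pics/w3.png

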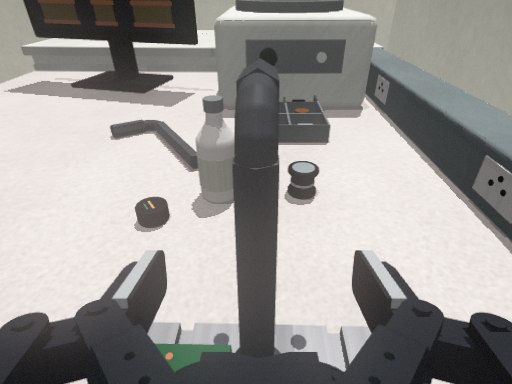

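```bash
python3 -m crank '[[0.2,0,0,0,0,0,1],[0.2,0,0,0,0,0,1],[0.2,0,0,0,0,0,1],[0.2,0,0,0,0,0,1],[0.2,0,0,0,0,0,1]]' 60
python3 -m crank '[[0,0,0,0,0,0,1],[0,0,0,0,0,0,1],[0,0,0,0,0,0,1]]' 100
python3 - <<'E'
from h import *
show()
c=Cam("wrist"); cv2.imwrite("pics/w4.png",c.c)
E
```

```text
clock: 4.88
position: [0.5412, 0.0792, 0.1435]
ee_rot: [0.559, 0.431, 0.562, 0.431]
contact_force: [-0.8, -1.1, 0.4]
width: 0.0159
clock: 5.25
position: [0.5413, 0.0793, 0.1436]
ee_rot: [0.559, 0.431, 0.562, 0.431]
contact_force: [-1.3, -2.2, 0.8]
width: 0.0149
5.25 [0.5413 0.0793 0.1436] [[-0.003, 0.002, 1.0], [0.967, 0.257, 0.002], [-0.257, 0.967, -0.002]] [-0.581  0.707  1.818  0.945  1.67  -1.062] F [-1.3 -2.2  0.8] M [-0.48  0.15  0.19] w 0.0149
```

View pics/w4.png

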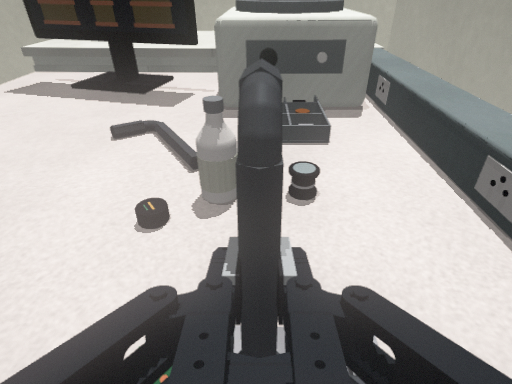

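```bash
python3 -m crank '[[-0.3,1,0,0,0,0,1],[-0.6,2,0,0,0,0,1],[-0.8,3,0,0,0,0,1],[-1.5,5.5,0,0,0,0,1],[-2.6,9.7,0,0,0,0,1]]'
python3 -m crank '[[-1.3,4.8,0,0,0,0,1],[-1.3,4.8,0,0,0,0,1]]'
python3 - <<'E'
from h import *
show()
for n in("wrist","side","top"):
    c=Cam(n); 
    cv2.imwrite(f"pics/{n}5.png",c.c if n=="wrist" else cv2.resize(c.c[100:260,220:350] if n=="side" else c.c[110:200,220:350],None,fx=4,fy=4,interpolation=cv2.INTER_CUBIC))
E
```

```text
clock: 5.92
position: [0.5414, 0.0792, 0.2443]
ee_rot: [0.559, 0.432, 0.562, 0.431]
contact_force: [0.3, 0.1, -3.1]
width: 0.0147
clock: 6.18
position: [0.5418, 0.079, 0.2972]
ee_rot: [0.562, 0.428, 0.56, 0.432]
contact_force: [-0.6, -0.0, -4.8]
width: 0.0152
6.175 [0.5418 0.079  0.2972] [[-0.002, -0.006, 1.0], [0.966, 0.259, 0.003], [-0.259, 0.966, 0.005]] [-0.581  0.497  1.709  0.994  1.848 -0.802] F [-0.6 -0.  -4.8] M [-1.12 -0.04 -0.05] w 0.0152
```

View pics/side5.png

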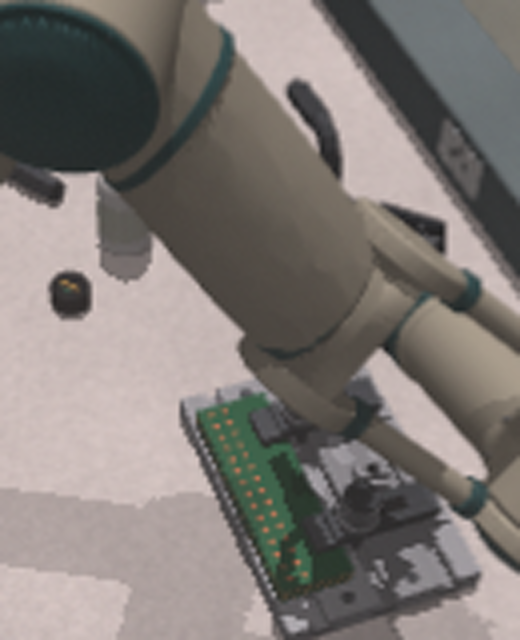

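View pics/top5.png

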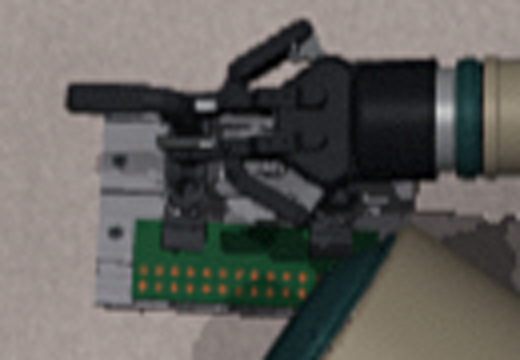

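View pics/wrist5.png

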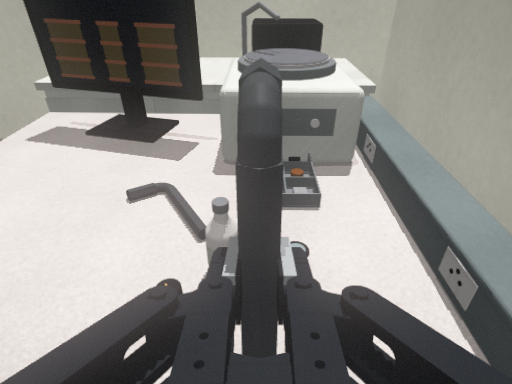

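The key is out of the socket (about 4 N of weight on the tool). The open socket now shows in the top crop at about (188,205), which is full-frame (267,161). I'll localise it.

Run:
```python
from h import *
t=Cam("top"); cv2.imwrite("pics/top6.png",cv2.resize(t.c[140:180,250:320],None,fx=11,fy=11,interpolation=cv2.INTER_CUBIC))
P=t.cloud()
for nm,(u0,u1,v0,v1) in dict(clamp=(255,280,150,175),other=(292,318,150,175)).items():
    sub=P[v0:v1,u0:u1]; m=(sub[...,2]>.07)&(sub[...,2]<.1); v,u=np.nonzero(m); print(nm,m.sum(),u.mean()+u0,v.mean()+v0,t.plane([[u.mean()+u0,v.mean()+v0]],.084).round(4), np.nanmedian(sub[m],0).round(4))
```

```text
clamp 65 266.10769230769233 157.12307692307692 [[0.5375 0.0554 0.084 ]] [0.5375 0.0554 0.083 ]
other 42 305.04761904761904 160.73809523809524 [[ 0.5296 -0.0673  0.084 ]] [ 0.529  -0.0704  0.0819]
```

View pics/top6.png

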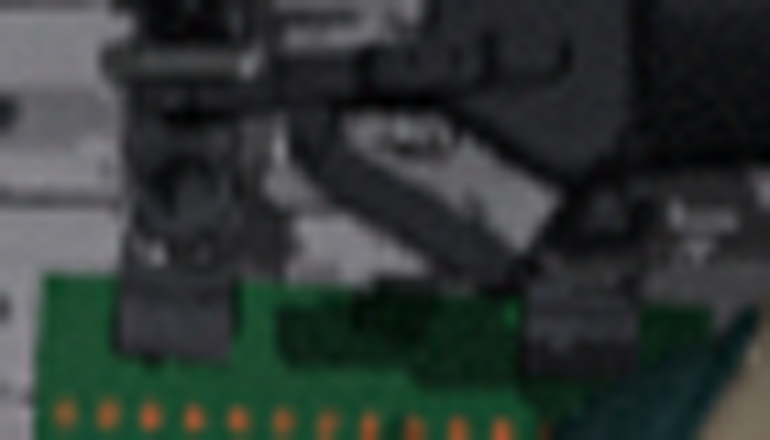

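Run:
```python
from h import *
a=np.radians(15); plan(lerp([.538,-.02,.27],frame([0,-np.sin(a),-np.cos(a)],[1,0,0]),10,5))
```

```text
[-0.9, -0.47, -0.03, -0.0, -0.0, -9.0]
[-1.8, -0.95, -0.07, -0.0, -0.1, -18.0]
[-2.7, -1.42, -0.1, -0.0, -0.1, -27.0]
[-3.6, -1.89, -0.14, -0.0, -0.1, -36.0]
[-4.5, -2.36, -0.17, -0.0, -0.2, -45.1]
```

```bash
python3 -m crank '[[-0.9,-0.4,0,0,0,-9,1],[-1.8,-0.8,0,0,0,-18,1],[-2.7,-1.2,-0.1,0,0,-27,1],[-3.6,-1.6,-0.1,0,0,-36,1],[-4.5,-2,-0.2,0,0,-45,1]]' 110
python3 - <<'E'
from h import *
show();a=np.radians(15); plan(lerp([.538,-.02,.27],frame([0,-np.sin(a),-np.cos(a)],[1,0,0]),5,5))
E
```

```text
clock: 7.0
position: [0.5389, 0.0299, 0.2845]
ee_rot: [0.681, 0.183, 0.685, 0.183]
contact_force: [-0.8, 0.5, -4.3]
width: 0.015
7.0 [0.5389 0.0299 0.2845] [[-0.007, 0.002, 1.0], [0.499, 0.866, 0.002], [-0.866, 0.499, -0.006]] [-0.398  0.254  1.524  0.476  1.587 -0.445] F [-0.8  0.5 -4.3] M [-0.55  0.04 -0.01] w 0.015
[-0.25, -1.01, -0.02, 0.0, -0.1, -9.0]
[-0.49, -2.02, -0.04, 0.0, -0.2, -18.0]
[-0.74, -3.03, -0.06, 0.0, -0.2, -27.0]
[-0.99, -4.04, -0.08, 0.1, -0.3, -36.0]
[-1.23, -5.05, -0.09, 0.1, -0.4, -45.0]
```

```bash
python3 -m crank '[[-0.2,-1,0,0,0,-9,1],[-0.5,-2,0,0,0,-18,1],[-0.7,-3,-0.1,0,-0.2,-27,1],[-1,-4,-0.1,0,-0.3,-36,1],[-1.2,-5,-0.1,0,-0.4,-45,1]]'
python3 -m crank '[[0,0,0,0,0,0,1],[0,0,0,0,0,0,1]]'
python3 - <<'E'
from h import *
show()
for n in("wrist","side","top"):
    c=Cam(n); np.save(f"{n}7.npy",c.z)
    cv2.imwrite(f"pics/{n}7.png",c.c if n=="wrist" else cv2.resize(c.c[100:260,220:350] if n=="side" else c.c[110:200,220:350],None,fx=4,fy=4,interpolation=cv2.INTER_CUBIC))
E
```

```text
clock: 7.62
position: [0.5372, -0.0184, 0.2693]
ee_rot: [0.701, -0.093, 0.701, -0.092]
contact_force: [0.2, 1.0, -4.3]
width: 0.0148
clock: 7.88
position: [0.5382, -0.0186, 0.2698]
ee_rot: [0.702, -0.091, 0.701, -0.09]
contact_force: [-0.2, 0.5, -4.2]
width: 0.0146
7.875 [ 0.5382 -0.0186  0.2698] [[0.001, -0.001, 1.0], [-0.254, 0.967, 0.001], [-0.967, -0.254, 0.001]] [ 0.008  0.213  1.525 -0.26   1.41   0.05 ] F [-0.2  0.5 -4.2] M [ 0.19 -0.06  0.06] w 0.0146
```

View pics/side7.png

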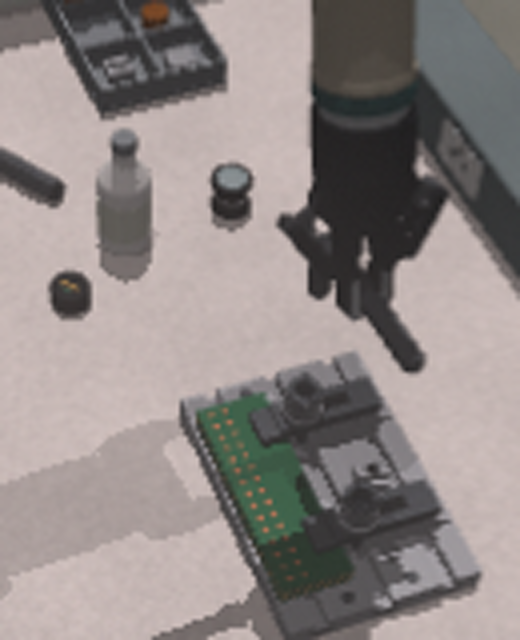

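View pics/top7.png

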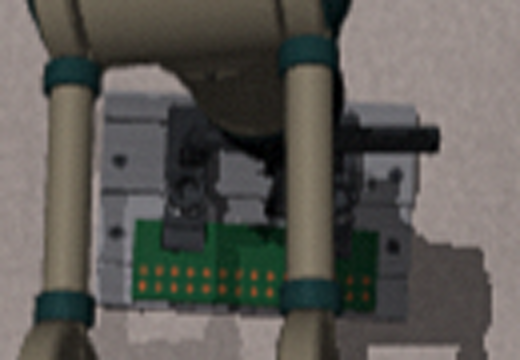

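View pics/wrist7.png

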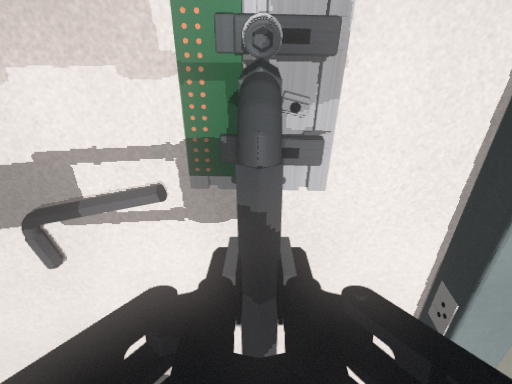

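The wrist view shows the socket at (263,38) and the key's bend and short arm at (260,85). The orientation is right: short arm down, long arm to −y. Next I'll measure the key's pose in the hand and the socket.

Run:
```python
from h import *
d=st(); p=np.array(d["position"]); M=q2m(d["ee_rot"])
w=Cam("wrist"); t=Cam("top")
for c,n in((w,'w'),(t,'t')):
    P=c.cloud(); T=(P-p)@M
    m=(abs(T[...,2])<.013)&(T[...,0]>-.09)&(T[...,0]<.05)&(T[...,1]>-.1)&(T[...,1]<.12)
    if n=='t': m&=(T[...,1]<-.03)
    else: m&=(T[...,1]>.0)
    Q=T[m]; print(n,len(Q))
    for y in np.arange(-.1,.1,.01):
        k=abs(Q[:,1]-y)<.005
        if k.sum()>3: print(round(y,3),k.sum(),"xmin/med",np.percentile(Q[k,0],[5,50,95]).round(4),"z",np.percentile(Q[k,2],[3,50,97]).round(4))
cv2.imwrite("pics/w8.png",cv2.resize(w.c[0:100,210:320],None,fx=7,fy=6,interpolation=cv2.INTER_CUBIC))
t_=t.c[130:160,290:345]; cv2.imwrite("pics/t8.png",cv2.resize(t_,None,fx=12,fy=12,interpolation=cv2.INTER_CUBIC))
```

```text
w 16745
-0.0 610 xmin/med [-0.0616 -0.027  -0.0233] z [-0.008   0.0009  0.0106]
0.01 5093 xmin/med [-0.0821 -0.0548 -0.0189] z [-0.0123 -0.0004  0.0122]
0.02 3681 xmin/med [-0.0871 -0.0752 -0.0264] z [-0.0126 -0.0054  0.0126]
0.03 1009 xmin/med [-0.0321 -0.0296 -0.0268] z [-0.0068  0.0013  0.009 ]
0.04 1136 xmin/med [-0.0336 -0.0311 -0.0285] z [-0.0068  0.001   0.0091]
0.05 1314 xmin/med [-0.0344 -0.0323 -0.0292] z [-0.0067  0.0013  0.0091]
0.06 1348 xmin/med [-0.0337 -0.0318 -0.0275] z [-0.006   0.0013  0.0087]
0.07 1350 xmin/med [-0.0311 -0.0275 -0.0214] z [-0.006   0.0014  0.0087]
0.08 1044 xmin/med [-0.0237 -0.0151  0.005 ] z [-0.0063  0.0017  0.0096]
0.09 160 xmin/med [0.0001 0.019  0.0312] z [-0.0051  0.002   0.0095]
t 147
-0.08 21 xmin/med [-0.016  -0.0114 -0.0067] z [-0.0108 -0.0045  0.0046]
-0.07 28 xmin/med [-0.0158 -0.0132 -0.0065] z [-0.0101 -0.004   0.0043]
-0.06 28 xmin/med [-0.0184 -0.0145 -0.0079] z [-0.0105 -0.004   0.0041]
-0.05 28 xmin/med [-0.0194 -0.0162 -0.0094] z [-0.0104 -0.0042  0.0041]
-0.04 30 xmin/med [-0.0223 -0.018  -0.0112] z [-0.0104 -0.0046  0.0038]
-0.03 12 xmin/med [-0.0226 -0.0197 -0.0124] z [-0.0105 -0.0044  0.0041]
```

View pics/w8.png

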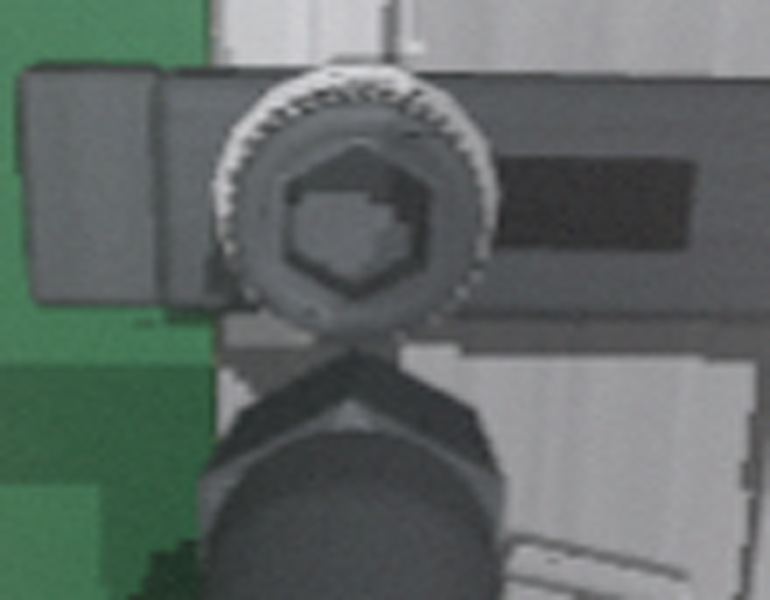

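View pics/t8.png

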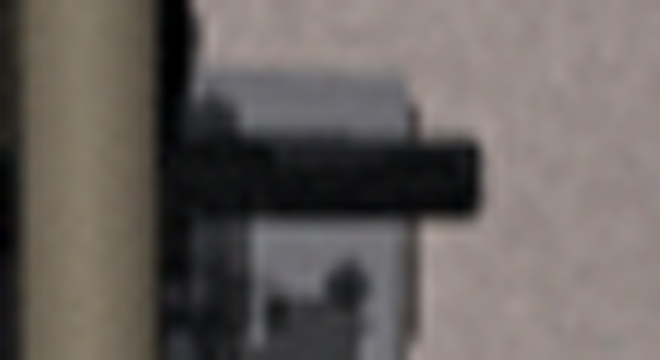

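The wrist crop shows the socket hexagon with corners at top and bottom (crop (357,140) and (357,298)). The key's tip corner at (350,345) lines up with it. The key sits about 6° nose-up in the grip, so I'll fit the short arm to get the correction.

Run:
```python
from h import *
d=st(); p=np.array(d["position"]); M=q2m(d["ee_rot"])
w=Cam("wrist")
P=w.cloud(); T=(P-p)@M
print("cam in tool",((w.eye-p)@M).round(3))
m=(abs(T[...,2]-.0013)<.003)&(T[...,0]>-.02)&(T[...,0]<.035)&(T[...,1]>.06)&(T[...,1]<.12)
Q=T[m]
for x in np.arange(-.02,.035,.005):
    k=abs(Q[:,0]-x)<.0025
    if k.sum()>2: print(round(x,3),k.sum(),"y",np.percentile(Q[k,1],[10,50,90]).round(4))
# socket hexagon/head circle center in wrist
hx=np.array([[357,140],[357,298],[287,185],[287,255],[430,182],[430,255]],float)/[7,6]+[210,0]-[.43,.42]
S=w.plane(hx,.084); print(S.round(4),S.mean(0).round(4))
hd=np.array([[215,195],[497,195],[357,335],[357,65]],float)/[7,6]+[210,0]-[.43,.42]
print(w.plane(hd,.084).round(4))
k=np.array([[350,345]])/[7,6]+[210,0]-[.43,.42]; print("tip px",k)
```

```text
cam in tool [-0.142  0.076  0.001]
-0.02 47 y [0.0789 0.0792 0.0799]
-0.015 75 y [0.08   0.0807 0.0817]
-0.01 83 y [0.0819 0.0827 0.0838]
-0.005 21 y [0.0836 0.0844 0.0851]
0.0 17 y [0.0843 0.085  0.0858]
0.005 15 y [0.0854 0.086  0.0866]
0.01 12 y [0.086  0.0867 0.0874]
0.015 12 y [0.0868 0.0874 0.0881]
0.02 14 y [0.0875 0.0883 0.089 ]
0.025 10 y [0.0884 0.0888 0.0898]
0.03 9 y [0.0892 0.0897 0.0906]
[[0.5425 0.0635 0.084 ]
 [0.5425 0.0432 0.084 ]
 [0.534  0.0579 0.084 ]
 [0.5339 0.0489 0.084 ]
 [0.5513 0.0582 0.084 ]
 [0.5515 0.0489 0.084 ]] [0.5426 0.0534 0.084 ]
[[0.5253 0.0567 0.084 ]
 [0.5595 0.0566 0.084 ]
 [0.5425 0.0382 0.084 ]
 [0.5425 0.0725 0.084 ]]
tip px [[259.57  57.08]]
```

Run:
```python
from h import *
w=Cam("wrist"); d=st(); p=np.array(d["position"]); M=q2m(d["ee_rot"])
print(w.proj([p+M@np.array([.0337,.0903,.002])]))
a=np.radians(9); plan(lerp([.5404,-.0207,.1604],frame([0,-np.sin(a),-np.cos(a)],[1,0,0]),3,3))
```

```text
[[260.2261884   59.07608506]]
[3.58, 0.91, 0.03, -0.0, 0.1, 1.9]
[7.17, 1.83, 0.06, -0.0, 0.2, 3.9]
[10.75, 2.74, 0.1, -0.1, 0.3, 5.8]
```

```bash
python3 -m crank '[[3.6,0.9,0.05,0,0.1,1.9,1],[7.2,1.8,0.1,0,0.2,3.9,1],[10.75,2.75,0.2,0,0.3,5.8,1],[10.75,2.75,0.2,0,0.3,5.8,1],[10.75,2.75,0.2,0,0.3,5.8,1]]'
cat > m.py <<'E'
from h import *
import sys
show()
w=Cam("wrist"); d=st(); p=np.array(d["position"]); M=q2m(d["ee_rot"])
cv2.imwrite("pics/"+sys.argv[1],cv2.resize(w.c[0:110,200:330],None,fx=6,fy=5.4,interpolation=cv2.INTER_CUBIC))
for x in(.0337,): print("pred tip ridge px",w.proj([p+M@np.array([x,.0903,.002])]))
print("pred socket px",w.proj([[.5426,.0534,.084]]))
P=w.cloud(); T=(P-p)@M
m=(abs(T[...,2]-.0013)<.003)&(T[...,0]>-.02)&(T[...,0]<.04)&(T[...,1]>.06)&(T[...,1]<.12)
Q=T[m]
for x in np.arange(-.01,.04,.01):
    k=abs(Q[:,0]-x)<.003
    if k.sum()>2: print(round(x,3),k.sum(),"y",np.percentile(Q[k,1],[50]).round(4))
E
python3 m.py w9.png
```

```text
clock: 8.85
position: [0.5425, -0.0203, 0.1616]
ee_rot: [0.705, -0.056, 0.704, -0.056]
contact_force: [0.9, 0.2, -2.5]
width: 0.0149
8.85 [ 0.5425 -0.0203  0.1616] [[0.002, 0.0, 1.0], [-0.158, 0.987, 0.0], [-0.987, -0.158, 0.002]] [-0.059  0.281  1.691 -0.173  1.164  0.009] F [ 0.9  0.2 -2.5] M [ 0.13 -0.08 -0.01] w 0.0149
pred tip ridge px [[261.0200973   58.91523148]]
pred socket px [[256.70812791  73.13557442]]
-0.01 99 y [0.0825]
0.0 16 y [0.0849]
0.01 18 y [0.0865]
0.02 13 y [0.0883]
0.03 11 y [0.0896]
```

View pics/w9.png

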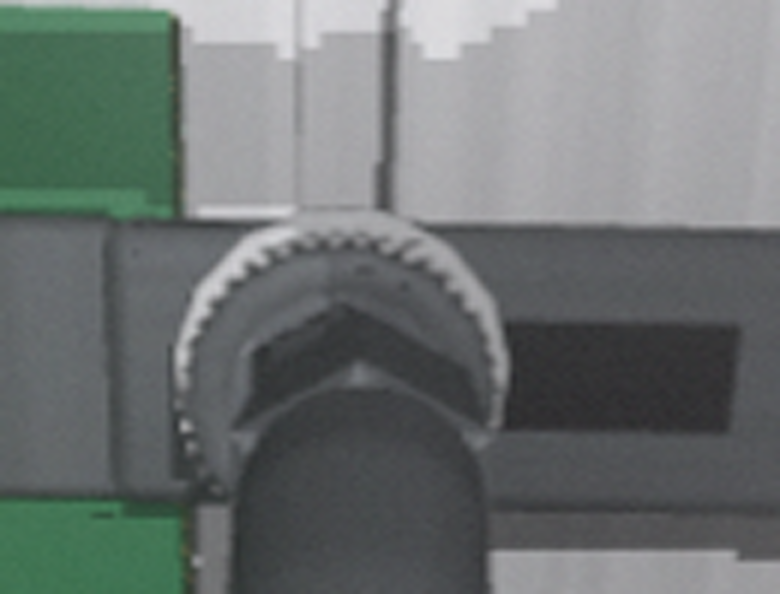

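Seen from the wrist, the key's ridge (crop x≈360) is about 2 mm to +x of the screw centre (crop x≈342). That matches the 2 mm overshoot in TCP x, so I'll correct it and come down to just above the mouth.

```bash
python3 -m crank '[[0,-0.05,-0.2,0,0,0,1],[1.1,0.15,-0.2,0,0,0,1],[2.2,0.3,-0.2,0,0,0,1],[2.2,0.3,-0.2,0,0,0,1]]'
python3 m.py w10.png
```

```text
clock: 9.4
position: [0.5382, -0.0204, 0.1365]
ee_rot: [0.703, -0.056, 0.706, -0.056]
contact_force: [0.3, -0.0, -4.0]
width: 0.0149
9.4 [ 0.5382 -0.0204  0.1365] [[-0.004, -0.001, 1.0], [-0.157, 0.988, 0.0], [-0.988, -0.157, -0.004]] [-0.06   0.301  1.732 -0.177  1.109  0.018] F [ 0.3 -0.  -4. ] M [0.09 0.   0.  ] w 0.0149
pred tip ridge px [[261.62596645  59.55817203]]
pred socket px [[265.13841018  78.95104215]]
-0.01 100 y [0.0828]
0.0 18 y [0.0851]
0.01 15 y [0.0867]
0.02 14 y [0.0884]
0.03 10 y [0.09]
```

View pics/w10.png

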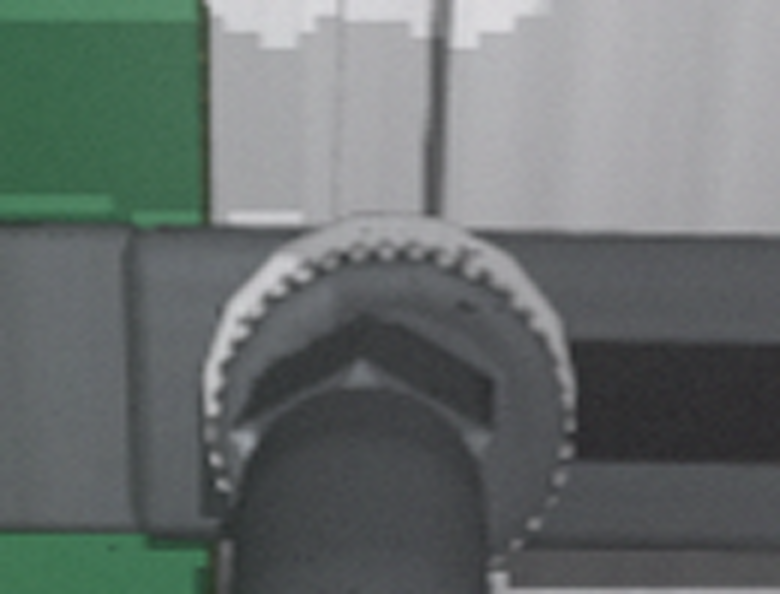

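The head centre is at crop x≈389 and the ridge at 360, so the key now needs about +2.5 mm in x. I'll correct that and let it settle.

```bash
python3 -c "
from h import *
show()"
python3 -m crank '[[0,0,0.25,0,0,0,1],[0,0,0.25,0,0,0,1],[0,0,0.25,0,0,0,1],[0,0,0.25,0,0,0,1]]'
python3 m.py w11.png
```

```text
9.45 [ 0.5388 -0.0205  0.1371] [[-0.003, -0.001, 1.0], [-0.158, 0.987, 0.0], [-0.987, -0.158, -0.003]] [-0.06   0.3    1.731 -0.177  1.11   0.018] F [ 0.4 -0.1 -3.9] M [ 0.09 -0.   -0.01] w 0.0151
clock: 9.95
position: [0.542, -0.0205, 0.1381]
ee_rot: [0.705, -0.056, 0.705, -0.056]
contact_force: [-0.1, -0.2, -4.1]
width: 0.015
9.95 [ 0.542  -0.0205  0.1381] [[-0.001, -0.0, 1.0], [-0.158, 0.987, 0.0], [-0.987, -0.158, -0.001]] [-0.06   0.303  1.725 -0.177  1.112  0.018] F [-0.1 -0.2 -4.1] M [ 0.1   0.02 -0.02] w 0.015
pred tip ridge px [[260.15327168  59.23387268]]
pred socket px [[257.77397038  78.21412151]]
-0.01 95 y [0.0826]
0.0 21 y [0.0851]
0.01 15 y [0.0867]
0.02 13 y [0.0884]
0.03 10 y [0.0898]
```

View pics/w11.png

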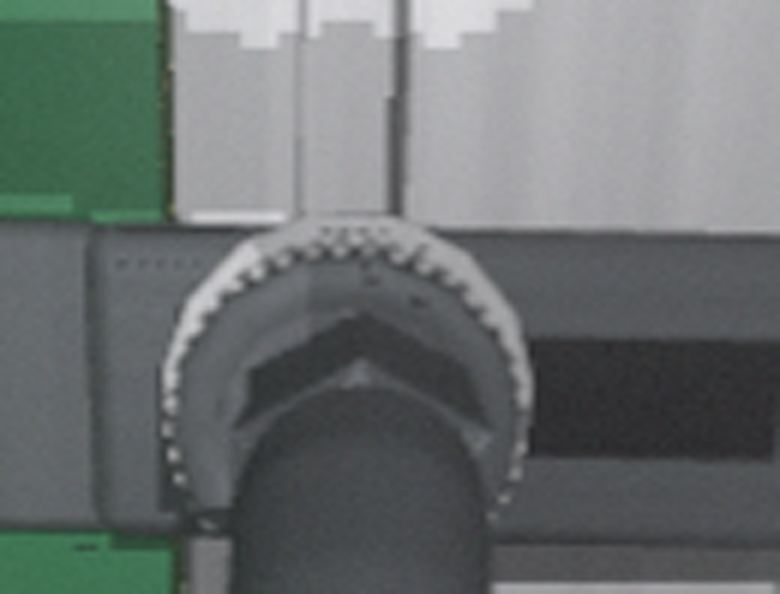

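```bash
python3 -m crank '[[0,0,0,0,0,0,1]]'; python3 -m crank '[[0,0,0,0,0,0,1]]'; python3 -m crank '[[0,0,0,0,0,0,1]]';python3 -m crank '[[0,0,0,0,0,0,1]]'
```

```text
clock: 10.12
position: [0.5419, -0.0205, 0.1381]
ee_rot: [0.705, -0.056, 0.705, -0.056]
contact_force: [0.5, -0.2, -3.3]
width: 0.0147
clock: 10.25
position: [0.5419, -0.0205, 0.1381]
ee_rot: [0.705, -0.056, 0.705, -0.056]
contact_force: [-0.2, 0.3, -3.8]
width: 0.0146
clock: 10.38
position: [0.5419, -0.0205, 0.138]
ee_rot: [0.705, -0.056, 0.705, -0.056]
contact_force: [0.4, 0.6, -3.7]
width: 0.0148
clock: 10.5
position: [0.5419, -0.0205, 0.138]
ee_rot: [0.705, -0.056, 0.705, -0.056]
contact_force: [0.1, -0.2, -3.5]
width: 0.015
```

```bash
python3 -m crank '[[0,0,-0.12,0,0,0,1],[0.1,0,-0.12,0,0,0,1],[0.3,0.05,-0.12,0,0,0,1],[0.5,0.1,-0.12,0,0,0,1],[0.5,0.1,-0.12,0,0,0,1]]'
python3 m.py w12.png
```

```text
clock: 11.12
position: [0.5405, -0.0203, 0.1326]
ee_rot: [0.704, -0.056, 0.705, -0.056]
contact_force: [-0.1, -1.9, -1.6]
width: 0.0149
11.125 [ 0.5405 -0.0203  0.1326] [[-0.001, -0.0, 1.0], [-0.158, 0.987, 0.0], [-0.987, -0.158, -0.001]] [-0.06   0.306  1.735 -0.178  1.099  0.021] F [-0.1 -1.9 -1.6] M [-1.68 -0.01 -0.09] w 0.0149
pred tip ridge px [[260.42326167  59.2649899 ]]
pred socket px [[260.51813926  80.10810552]]
-0.01 88 y [0.0827]
0.0 19 y [0.0851]
0.01 16 y [0.0866]
0.02 13 y [0.0883]
0.03 10 y [0.0898]
```

View pics/w12.png

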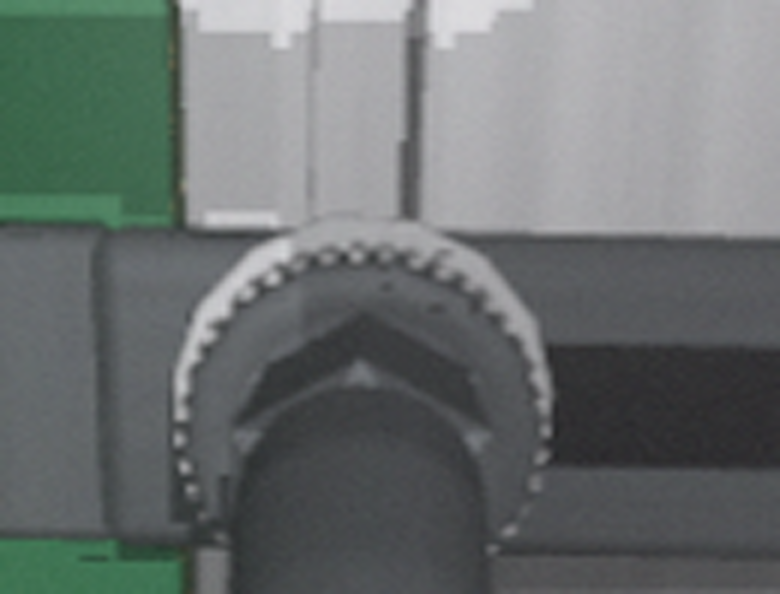

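```bash
python3 -m crank '[[0,-0.06,0.03,0,0,0,1],[0,-0.06,0.03,0,0,0,1]]'; python3 -c "
from h import *
show()"
```

```text
clock: 11.42
position: [0.5411, -0.021, 0.1331]
ee_rot: [0.705, -0.056, 0.705, -0.056]
contact_force: [-0.1, 0.2, -3.9]
width: 0.0146
11.425 [ 0.5411 -0.021   0.1331] [[-0.0, -0.0, 1.0], [-0.158, 0.987, 0.0], [-0.987, -0.158, -0.001]] [-0.061  0.306  1.734 -0.178  1.099  0.02 ] F [-0.1  0.2 -3.9] M [0.07 0.03 0.  ] w 0.0146
```

```bash
python3 -m crank '[[0.15,0.02,0,0,0,0,1],[0.3,0.05,0,0,0,0,1],[0.3,0.05,0,0,0,0,1]]'; python3 -c "
from h import *
show()"
```

```text
clock: 11.8
position: [0.5413, -0.0214, 0.1303]
ee_rot: [0.705, -0.056, 0.705, -0.056]
contact_force: [0.5, -3.0, -0.7]
width: 0.0147
11.8 [ 0.5413 -0.0214  0.1303] [[-0.0, -0.0, 1.0], [-0.159, 0.987, 0.0], [-0.987, -0.159, -0.0]] [-0.061  0.309  1.738 -0.179  1.092  0.021] F [ 0.5 -3.  -0.7] M [-1.59  0.   -0.04] w 0.0147
```

```bash
python3 -m crank '[[0,-0.06,-0.02,0,0,0,1],[0,-0.06,-0.02,0,0,0,1]]'; python3 -c "
from h import *
show()"; python3 m.py w13.png
```

```text
clock: 12.05
position: [0.5407, -0.0216, 0.1301]
ee_rot: [0.705, -0.056, 0.705, -0.056]
contact_force: [0.8, -2.5, -2.2]
width: 0.0146
12.05 [ 0.5407 -0.0216  0.1301] [[-0.001, -0.0, 1.0], [-0.158, 0.987, 0.0], [-0.987, -0.158, -0.001]] [-0.062  0.309  1.739 -0.178  1.092  0.02 ] F [ 0.8 -2.5 -2.2] M [-1.55  0.06 -0.05] w 0.0146
12.05 [ 0.5407 -0.0216  0.1301] [[-0.001, -0.0, 1.0], [-0.158, 0.987, 0.0], [-0.987, -0.158, -0.001]] [-0.062  0.309  1.739 -0.178  1.092  0.02 ] F [ 0.8 -2.5 -2.2] M [-1.55  0.06 -0.05] w 0.0146
pred tip ridge px [[260.0186268   59.27357489]]
pred socket px [[260.06469492  78.29144425]]
-0.01 91 y [0.0827]
0.0 17 y [0.0851]
0.01 19 y [0.0867]
0.02 15 y [0.0883]
0.03 153 y [0.0934]
```

View pics/w13.png

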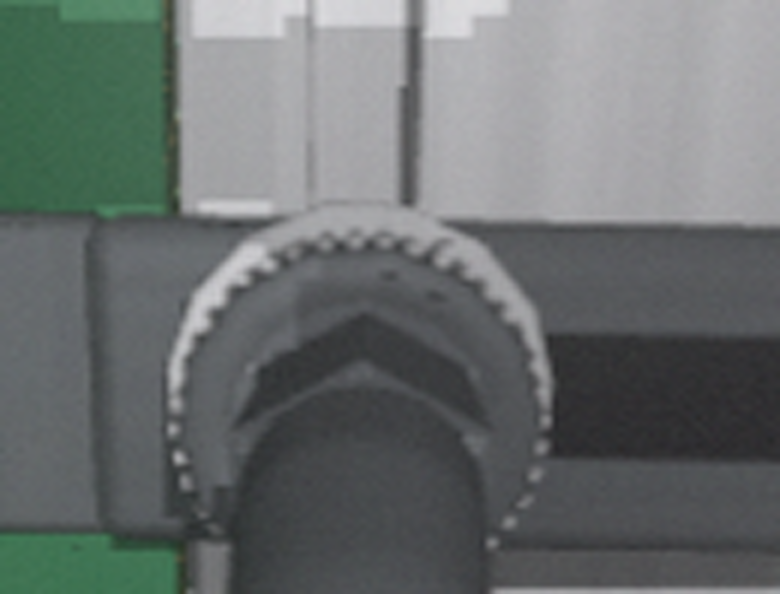

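```bash
python3 -m crank '[[0,-0.1,0,0,0,0,1],[0,-0.1,0,0,0,0,1]]'; python3 -c "
from h import *
show()"
```

```text
clock: 12.35
position: [0.5407, -0.0223, 0.13]
ee_rot: [0.704, -0.056, 0.705, -0.056]
contact_force: [-0.3, 1.5, -4.1]
width: 0.0153
12.35 [ 0.5407 -0.0223  0.13  ] [[-0.001, -0.0, 1.0], [-0.157, 0.988, 0.0], [-0.988, -0.157, -0.001]] [-0.064  0.309  1.739 -0.178  1.092  0.018] F [-0.3  1.5 -4.1] M [ 1.59 -0.06  0.02] w 0.0153
```

The moment flipped sign when I shifted −y, so the tip is inside the socket mouth between two walls. I'll centre it and press down.

```bash
python3 -m crank '[[0,0.05,0,0,0,0,1],[0.2,0.08,0,0,0,0,1],[0.4,0.11,0,0,0,0,1],[0.4,0.11,0,0,0,0,1]]'; python3 -c "
from h import *
show()"
```

```text
clock: 12.85
position: [0.5406, -0.022, 0.1258]
ee_rot: [0.704, -0.056, 0.705, -0.056]
contact_force: [-0.0, 2.7, -4.4]
width: 0.0147
12.85 [ 0.5406 -0.022   0.1258] [[-0.001, -0.0, 1.0], [-0.158, 0.988, 0.0], [-0.988, -0.158, -0.001]] [-0.063  0.313  1.744 -0.179  1.082  0.021] F [-0.   2.7 -4.4] M [2.46 0.05 0.1 ] w 0.0147
```

```bash
python3 -m crank '[[0.2,0.08,0,0,0,0,1],[0.4,0.12,0,0,0,0,1],[0.6,0.15,0,0,0,0,1],[0.6,0.15,0,0,0,0,1]]'; python3 -c "
from h import *
show()"
```

```text
clock: 13.35
position: [0.5407, -0.0217, 0.1198]
ee_rot: [0.704, -0.056, 0.705, -0.056]
contact_force: [-0.2, 1.1, -5.0]
width: 0.0148
13.35 [ 0.5407 -0.0217  0.1198] [[-0.001, -0.001, 1.0], [-0.158, 0.987, 0.0], [-0.987, -0.158, -0.001]] [-0.062  0.319  1.753 -0.181  1.068  0.025] F [-0.2  1.1 -5. ] M [2.62 0.14 0.06] w 0.0148
```

```bash
python3 -m crank '[[0.2,0.06,0,0,0,0,1],[0.4,0.1,0,0,0,0,1],[0.6,0.13,0,0,0,0,1],[0.6,0.13,0,0,0,0,1]]'; python3 -c "
from h import *
show()"
```

```text
clock: 13.85
position: [0.5408, -0.0214, 0.1137]
ee_rot: [0.705, -0.056, 0.705, -0.056]
contact_force: [-1.0, -4.1, -2.3]
width: 0.0148
13.85 [ 0.5408 -0.0214  0.1137] [[-0.001, -0.0, 1.0], [-0.158, 0.987, 0.0], [-0.987, -0.158, -0.001]] [-0.062  0.325  1.761 -0.183  1.054  0.028] F [-1.  -4.1 -2.3] M [-1.18  0.08  0.03] w 0.0148
```

```bash
python3 -m crank '[[0.15,0,0,0,0,0,1],[0.3,0,0,0,0,0,1],[0.3,0,0,0,0,0,1]]'; python3 -c "
from h import *
show()
t=Cam('side');cv2.imwrite('pics/s14.png',cv2.resize(t.c[140:260,240:360],None,fx=5,fy=5,interpolation=cv2.INTER_CUBIC))"; python3 m.py w14.png
```

```text
clock: 14.22
position: [0.5412, -0.0224, 0.1118]
ee_rot: [0.705, -0.057, 0.705, -0.056]
contact_force: [-2.2, -5.0, 2.4]
width: 0.0147
14.225 [ 0.5412 -0.0224  0.1118] [[0.0, -0.001, 1.0], [-0.159, 0.987, 0.001], [-0.987, -0.159, 0.0]] [-0.063  0.327  1.763 -0.184  1.048  0.029] F [-2.2 -5.   2.4] M [-1.68  0.31  0.09] w 0.0147
14.275 [ 0.5412 -0.0224  0.1119] [[0.0, -0.001, 1.0], [-0.159, 0.987, 0.001], [-0.987, -0.159, 0.0]] [-0.063  0.327  1.763 -0.184  1.048  0.029] F [-1.5 -4.3  2. ] M [0.13 0.54 0.13] w 0.0147
pred tip ridge px [[260.19744652  59.31984634]]
pred socket px [[259.0590072  81.5896077]]
-0.01 86 y [0.0829]
0.0 25 y [0.0852]
0.01 30 y [0.0874]
0.02 24 y [0.0954]
0.03 6 y [0.0976]
```

View pics/s14.png

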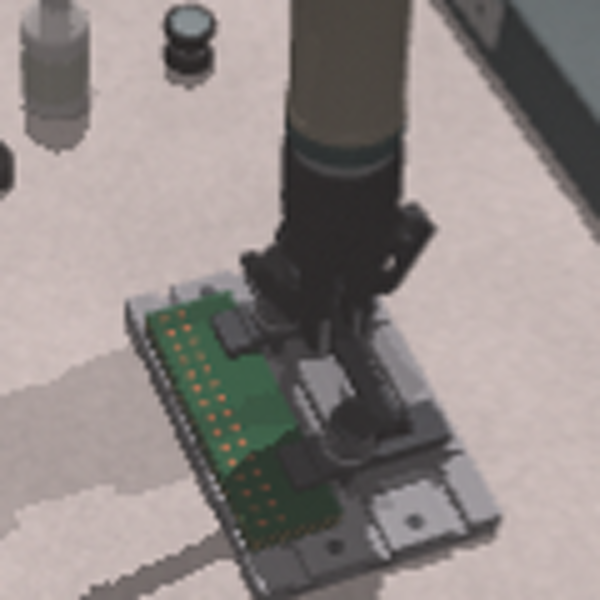

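View pics/w14.png

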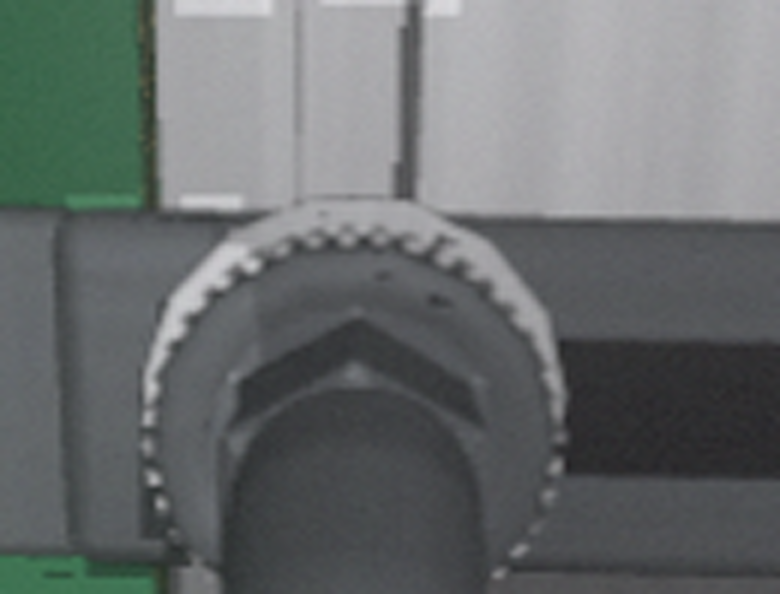

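```bash
python3 -m crank '[[0.15,0.03,0,0,0,0,1],[0.3,0.06,0,0,0,0,1],[0.3,0.06,0,0,0,0,1]]'; python3 -c "
from h import *
show()"
```

```text
clock: 14.7
position: [0.542, -0.0229, 0.1096]
ee_rot: [0.706, -0.057, 0.704, -0.057]
contact_force: [-2.1, -7.2, 4.2]
width: 0.0148
14.7 [ 0.542  -0.0229  0.1096] [[0.002, -0.001, 1.0], [-0.16, 0.987, 0.001], [-0.987, -0.16, 0.002]] [-0.063  0.329  1.766 -0.186  1.041  0.031] F [-2.1 -7.2  4.2] M [-1.88  0.09  0.09] w 0.0148
```

```bash
cat > k.py <<'E'
from h import *
d=st(); p=np.array(d["position"]); M=q2m(d["ee_rot"])
w=Cam("wrist"); P=w.cloud(); T=(P-p)@M
m=(abs(T[...,2]-.0013)<.004)&(T[...,0]<-.0)&(T[...,1]>.028)&(T[...,1]<.055)&(T[...,0]>-.06)
Q=T[m]; 
f=np.polyfit(Q[:,1],Q[:,0],1); print("long slope deg",np.degrees(np.arctan(f[0])),"x at y=.05",np.polyval(f,.05), "tool tilt",np.degrees(np.arctan2(-M[1,0],-M[2,0])))
W=P[m]; g=np.polyfit(W[:,1],W[:,2],1); print("world slope",np.degrees(np.arctan(g[0])),"ridge z at y=.03",np.polyval(g,.03),np.polyval(g,.053))
# short arm ridge
m=(abs(T[...,2]-.0013)<.004)&(P[...,2]>.088)&(P[...,2]<.115)&(T[...,1]>.07)&(T[...,1]<.1); W=P[m]
if len(W)>10:
    g=np.polyfit(W[:,2],W[:,1],1); print("short arm y(z) slope deg",np.degrees(np.arctan(g[0])),"ridge y at .1",np.polyval(g,.1),len(W))
h=(P[...,2]>.08)&(P[...,2]<.088)&(abs(P[...,0]-.542)<.02)&(P[...,1]>.055)&(P[...,1]<.075); print("head top z",np.nanmedian(P[h][:,2]),h.sum())
E
python3 k.py
```

```text
long slope deg -7.710546738297762 x at y=.05 -0.035544182777366214 tool tilt 9.230869068560889
world slope -1.383441187208113 ridge z at y=.03 0.1367510484804662 0.1361955916449443
short arm y(z) slope deg -5.150435813261853 ridge y at .1 0.060517385695891275 305
head top z 0.08333970576976588 1427
```

The key is seated: the long arm is nearly level and its ridge is at z≈0.137, as expected at full depth, and pushing harder only slides the key in the grip. Next I plan the clockwise sweep about the screw axis.

```bash
cat > arc.py <<'E'
from h import *
import sys
C=np.array([.5413,.0530,0]); angs=[float(a) for a in sys.argv[1:]]
d=st(); p=np.array(d["position"]); M=q2m(d["ee_rot"]); print(d["clock"],p.round(4),"az from axis",np.degrees(np.arctan2(p[1]-C[1],p[0]-C[0])), "r",np.hypot(*(p-C)[:2]), "tool z az",np.degrees(np.arctan2(M[1,2],M[0,2])),"F",np.round(d["contact_force"],1),"M",np.round(d["moment"],2),"q",np.round(d["qpos"],2))
out=[]
for a in angs:
    r=R.from_euler('z',-a,degrees=True).as_matrix(); out.append((C+r@(p-C),r@M))
plan(out)
E
python3 arc.py 7 14 21 28
```

```text
14.75 [ 0.542  -0.023   0.1096] az from axis -89.46520334212998 r 0.07597310659458832 tool z az 0.06088186116216881 F [-1.6 -6.9  7.3] M [-0.88  0.42  0.04] q [-0.06  0.33  1.77 -0.19  1.04  0.03]
[-0.01, 0.05, -0.93, 6.9, 1.1, -0.0]
[-0.04, 0.21, -1.84, 13.8, 2.2, -0.0]
[-0.08, 0.47, -2.73, 20.7, 3.4, -0.0]
[-0.15, 0.85, -3.57, 27.6, 4.5, -0.1]
```

```bash
python3 -m crank '[[-0.15,0,0,0,0,0,1],[-0.2,0.05,-0.93,6.9,1.1,0,1],[-0.2,0.05,-0.93,6.9,1.1,0,1]]'; python3 arc.py 7 14 21 28
```

```text
clock: 15.12
position: [0.5323, -0.0217, 0.1107]
ee_rot: [0.701, -0.014, 0.706, -0.099]
contact_force: [-0.7, -4.2, -0.5]
width: 0.0146
15.125 [ 0.5323 -0.0217  0.1107] az from axis -96.8696844871886 r 0.07528888897644763 tool z az -6.95432557944951 F [-0.7 -4.2 -0.5] M [-0.6   0.2   0.21] q [-0.06  0.33  1.77 -0.18  1.06  0.15]
[-0.01, 0.05, -0.92, 6.9, 1.1, -0.0]
[-0.04, 0.22, -1.82, 13.8, 2.2, -0.0]
[-0.08, 0.49, -2.7, 20.7, 3.4, -0.0]
[-0.15, 0.86, -3.54, 27.6, 4.5, -0.0]
```

```bash
python3 -m crank '[[0,0.05,-0.92,6.9,1.1,0,1],[0,0.2,-1.82,13.8,2.2,0,1],[0,0.2,-1.82,13.8,2.2,0,1]]'; python3 arc.py 7 14 21 28
```

```text
clock: 15.5
position: [0.5153, -0.0178, 0.1107]
ee_rot: [0.684, 0.071, 0.702, -0.183]
contact_force: [-0.3, -6.2, 3.3]
width: 0.0149
15.5 [ 0.5153 -0.0178  0.1107] az from axis -110.14307594728896 r 0.07545918798101324 tool z az -20.757581048086927 F [-0.3 -6.2  3.3] M [-1.06  0.01  0.93] q [-0.06  0.32  1.78 -0.17  1.09  0.39]
[-0.01, 0.05, -0.92, 6.9, 1.1, -0.0]
[-0.04, 0.2, -1.83, 13.8, 2.2, -0.1]
[-0.09, 0.46, -2.71, 20.7, 3.4, -0.1]
[-0.15, 0.83, -3.55, 27.6, 4.5, -0.1]
```

```bash
python3 -m crank '[[0,0.05,-0.92,6.9,1.1,0,1],[0,0.2,-1.83,13.8,2.2,0,1],[0,0.2,-1.83,13.8,2.2,0,1]]'; python3 arc.py 7 14 21 28; python3 -c "
from h import *
w=Cam('wrist');cv2.imwrite('pics/w15.png',w.c)"; python3 k.py
```

```text
clock: 15.88
position: [0.4983, -0.0095, 0.1105]
ee_rot: [0.657, 0.156, 0.688, -0.265]
contact_force: [-1.2, -5.0, 1.7]
width: 0.0146
15.875 [ 0.4983 -0.0095  0.1105] az from axis -124.48130401100865 r 0.07587668755895183 tool z az -34.7388166468243 F [-1.2 -5.   1.7] M [ 0.06 -0.05  0.84] q [-0.06  0.31  1.79 -0.15  1.13  0.62]
[-0.01, 0.05, -0.92, 6.9, 1.1, -0.0]
[-0.04, 0.21, -1.84, 13.8, 2.2, -0.1]
[-0.09, 0.48, -2.72, 20.7, 3.3, -0.1]
[-0.15, 0.86, -3.57, 27.6, 4.5, -0.1]
long slope deg -7.84032518855074 x at y=.05 -0.03503631349537183 tool tilt 7.6756594800952405
world slope -1.0045962847862693 ridge z at y=.03 0.13717942645143305 0.13677611432637582
short arm y(z) slope deg -3.322927484027853 ridge y at .1 0.05885655663522264 290
head top z 0.08329978917307551 1313
```

View pics/w15.png

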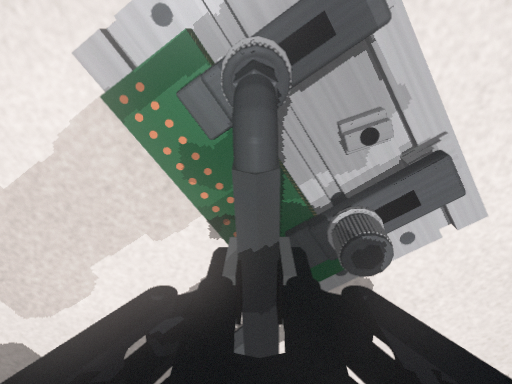

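The key is turning with the tool; the head is at (257,72) and the key is still seated. I'll carry on.

```bash
python3 -m crank '[[0,0.05,-0.92,6.9,1.1,0,1],[0,0.2,-1.84,13.8,2.2,0,1],[0,0.2,-1.84,13.8,2.2,0,1]]'; python3 arc.py 2 5 10 14;python3 -m crank '[[0,0,-0.4,3,0.5,0,1],[0,0,-0.4,3,0.5,0,1]]'; python3 arc.py 3 5
```

```text
clock: 16.35
position: [0.484, 0.0026, 0.1102]
ee_rot: [0.62, 0.239, 0.664, -0.343]
contact_force: [-1.5, -5.9, 5.9]
width: 0.0144
16.35 [0.484  0.0026 0.1102] az from axis -138.67557360238604 r 0.07633356587157687 tool z az -48.71739197427514 F [-1.5 -5.9  5.9] M [-0.06 -0.15  0.72] q [-0.05  0.31  1.79 -0.12  1.15  0.86]
[-0.0, 0.0, -0.27, 2.0, 0.3, -0.0]
[-0.01, 0.03, -0.67, 4.9, 0.8, -0.0]
[-0.02, 0.11, -1.33, 9.9, 1.6, -0.0]
[-0.04, 0.22, -1.85, 13.8, 2.2, -0.0]
clock: 16.6
position: [0.4814, 0.0055, 0.1102]
ee_rot: [0.611, 0.256, 0.658, -0.359]
contact_force: [-2.3, -6.0, 4.7]
width: 0.0148
16.6 [0.4814 0.0055 0.1102] az from axis -141.5947086048903 r 0.07641122492877338 tool z az -51.72670590302152 F [-2.3 -6.   4.7] M [-1.1   0.32  0.98] q [-0.05  0.31  1.8  -0.12  1.16  0.91]
[-0.0, 0.01, -0.4, 3.0, 0.5, -0.0]
[-0.01, 0.03, -0.67, 4.9, 0.8, -0.0]
```

Now 3° steps, watching for the moment to rise at the stop.

```bash
for i in 1; do python3 -m crank '[[0,0,-0.4,3,0.5,0,1],[0,0,-0.4,3,0.5,0,1]]'; python3 arc.py 3;done
python3 -m crank '[[0,0,-0.4,3,0.5,0,1],[0,0,-0.4,3,0.5,0,1]]'; python3 arc.py 3
```

```text
clock: 16.85
position: [0.4789, 0.0088, 0.1101]
ee_rot: [0.601, 0.274, 0.651, -0.375]
contact_force: [-2.1, -6.6, 5.1]
width: 0.0147
16.85 [0.4789 0.0088 0.1101] az from axis -144.67518748270484 r 0.07652297040597585 tool z az -54.768160442588155 F [-2.1 -6.6  5.1] M [-0.99  0.26  0.91] q [-0.05  0.31  1.8  -0.11  1.16  0.96]
[-0.0, 0.01, -0.4, 3.0, 0.5, -0.0]
clock: 17.1
position: [0.4764, 0.0121, 0.11]
ee_rot: [0.59, 0.291, 0.644, -0.39]
contact_force: [-1.3, -5.2, 5.8]
width: 0.0147
17.1 [0.4764 0.0121 0.11  ] az from axis -147.77575648793916 r 0.07667821207713751 tool z az -57.81488881393678 F [-1.3 -5.2  5.8] M [ 0.45 -0.6   0.82] q [-0.05  0.31  1.8  -0.1   1.17  1.01]
[-0.0, 0.01, -0.4, 3.0, 0.5, -0.0]
```

```bash
python3 -m crank '[[0,0,-0.4,3,0.5,0,1],[0,0,-0.4,3,0.5,0,1]]'; python3 arc.py 3
python3 -m crank '[[0,0,-0.27,2,0.3,0,1],[0,0,-0.27,2,0.3,0,1]]'; python3 arc.py 3
```

```text
clock: 17.35
position: [0.4743, 0.0156, 0.1101]
ee_rot: [0.58, 0.308, 0.636, -0.406]
contact_force: [-2.6, -5.9, 6.4]
width: 0.0146
17.35 [0.4743 0.0156 0.1101] az from axis -150.83581488105267 r 0.0767354618150393 tool z az -60.86069690417102 F [-2.6 -5.9  6.4] M [-0.92  0.4   0.91] q [-0.05  0.31  1.8  -0.09  1.17  1.06]
[-0.0, 0.01, -0.4, 3.0, 0.5, -0.0]
clock: 17.6
position: [0.4731, 0.0177, 0.1101]
ee_rot: [0.573, 0.319, 0.63, -0.416]
contact_force: [-1.6, -5.0, 4.7]
width: 0.0151
17.6 [0.4731 0.0177 0.1101] az from axis -152.60201026347207 r 0.07677262189186905 tool z az -62.835776359905005 F [-1.6 -5.   4.7] M [-1.07  0.28  1.07] q [-0.05  0.31  1.8  -0.09  1.17  1.09]
[-0.0, 0.01, -0.4, 3.0, 0.5, -0.0]
```

```bash
python3 -m crank '[[0,0,-0.4,3,0.5,0,1],[0,0,-0.4,3,0.5,0,1]]'; python3 arc.py 3
python3 -m crank '[[0,0,-0.27,2,0.3,0,1],[0,0,-0.27,2,0.3,0,1]]'; python3 arc.py 3
```

```text
clock: 17.85
position: [0.472, 0.0201, 0.1101]
ee_rot: [0.563, 0.334, 0.621, -0.431]
contact_force: [-0.3, -8.6, 3.3]
width: 0.0149
17.85 [0.472  0.0201 0.1101] az from axis -154.59965347642546 r 0.0767674368843956 tool z az -65.67295709520288 F [-0.3 -8.6  3.3] M [-1.53  0.16  1.95] q [-0.05  0.31  1.8  -0.08  1.18  1.14]
[-0.0, 0.0, -0.4, 3.0, 0.5, -0.0]
clock: 18.1
position: [0.4713, 0.0216, 0.1102]
ee_rot: [0.557, 0.344, 0.615, -0.44]
contact_force: [-0.5, -10.7, 3.0]
width: 0.0147
18.1 [0.4713 0.0216 0.1102] az from axis -155.84995034947667 r 0.07675740240434943 tool z az -67.55549323245701 F [ -0.5 -10.7   3. ] M [-1.89  0.03  2.49] q [-0.04  0.31  1.8  -0.08  1.18  1.17]
[-0.0, -0.0, -0.4, 3.0, 0.5, -0.0]
```

The moment is now climbing steeply, from 1.0 to 2.5, and the position lags the command, so this is the stop. I'll push a bit more to make sure.

```bash
python3 -m crank '[[0,0,-0.4,3,0.5,0,1],[0,0,-0.4,3,0.5,0,1]]'; python3 arc.py 3
python3 -m crank '[[0,0,-0.4,3,0.5,0,1],[0,0,-0.4,3,0.5,0,1],[0,0,-0.4,3,0.5,0,1]]'; python3 arc.py 3; python3 -c "
from h import *
w=Cam('wrist');cv2.imwrite('pics/w16.png',w.c)"
```

```text
clock: 18.35
position: [0.4703, 0.0238, 0.1103]
ee_rot: [0.546, 0.359, 0.605, -0.455]
contact_force: [-0.6, -14.3, 3.3]
width: 0.0147
18.35 [0.4703 0.0238 0.1103] az from axis -157.63908670800177 r 0.07675638974553257 tool z az -70.40059592237932 F [ -0.6 -14.3   3.3] M [-2.52 -0.04  3.27] q [-0.04  0.31  1.8  -0.07  1.18  1.22]
[-0.0, -0.01, -0.4, 3.0, 0.5, -0.0]
clock: 18.73
position: [0.4695, 0.026, 0.1104]
ee_rot: [0.536, 0.373, 0.595, -0.468]
contact_force: [0.0, -17.2, 3.1]
width: 0.0147
18.725 [0.4695 0.026  0.1104] az from axis -159.37718823717742 r 0.0767187772533858 tool z az -73.22596148793845 F [  0.  -17.2   3.1] M [-3.09 -0.11  4.  ] q [-0.04  0.31  1.8  -0.07  1.18  1.27]
[-0.0, -0.02, -0.4, 3.0, 0.5, -0.0]
```

View pics/w16.png

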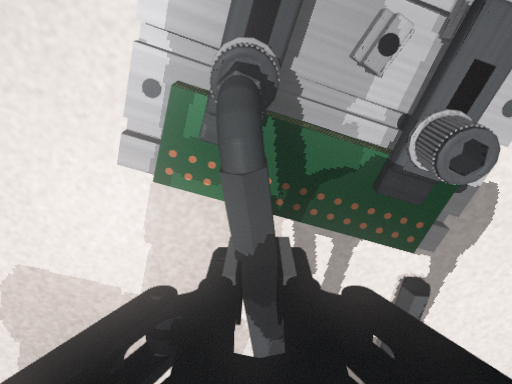

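At the stop, Mz rose steadily to 4 N m while the key lagged in the pads; in the image the arm at (245,190) is skewed to the jaws. It's solid. I'll back off to relieve the load, then release.

```bash
python3 arc.py -5 -8 -10; python3 -m crank '[[0,0,0.65,-4.9,-0.8,0,1],[0,0.1,1.05,-7.9,-1.3,0,1],[0,0.1,1.05,-7.9,-1.3,0,1]]'; python3 arc.py -3 -5
```

```text
18.775 [0.4695 0.026  0.1104] az from axis -159.36716406129253 r 0.07670746773159862 tool z az -73.22572557999615 F [  0.7 -17.2   1.9] M [-3.11 -0.06  4.04] q [-0.04  0.31  1.8  -0.07  1.18  1.27]
[-0.0, 0.07, 0.67, -4.9, -0.8, 0.1]
[-0.01, 0.15, 1.06, -7.9, -1.3, 0.1]
[-0.01, 0.21, 1.32, -9.9, -1.6, 0.1]
clock: 19.15
position: [0.4719, 0.0201, 0.11]
ee_rot: [0.563, 0.334, 0.621, -0.431]
contact_force: [-0.8, -8.7, 5.8]
width: 0.0147
19.15 [0.4719 0.0201 0.11  ] az from axis -154.63680362197402 r 0.0768186969601667 tool z az -65.74395754996767 F [-0.8 -8.7  5.8] M [-1.54  0.2   1.97] q [-0.05  0.31  1.8  -0.08  1.18  1.14]
[-0.0, 0.02, 0.4, -3.0, -0.5, 0.0]
[-0.0, 0.04, 0.67, -4.9, -0.8, 0.0]
```

```bash
python3 -m crank '[[-0.15,0,0.4,-3,-0.5,0,1],[-0.2,0.05,0.65,-5,-0.8,0,1],[-0.2,0.05,0.65,-5,-0.8,0,1]]'; python3 arc.py -3
```

```text
clock: 19.52
position: [0.4742, 0.0167, 0.1107]
ee_rot: [0.578, 0.31, 0.636, -0.407]
contact_force: [-1.0, -4.0, -0.8]
width: 0.015
19.525 [0.4742 0.0167 0.1107] az from axis -151.6135649594169 r 0.07628566195415828 tool z az -61.10534572999904 F [-1.  -4.  -0.8] M [-0.46 -0.38  0.57] q [-0.05  0.31  1.8  -0.09  1.17  1.06]
[-0.0, 0.01, 0.4, -3.0, -0.5, -0.0]
```

```bash
python3 -m crank '[[0,0,0.27,-2,-0.3,0,1],[0,0,0.27,-2,-0.3,0,2.5],[0,0,0.27,-2,-0.3,0,5],[0,0,0.27,-2,-0.3,0,5]]' 20; python3 arc.py -3; python3 -c "
from h import *
w=Cam('wrist');cv2.imwrite('pics/w17.png',w.c)"
```

```text
clock: 20.02
position: [0.4756, 0.0156, 0.1106]
ee_rot: [0.585, 0.3, 0.641, -0.396]
contact_force: [-0.1, -0.1, -0.4]
width: 0.0503
20.025 [0.4756 0.0156 0.1106] az from axis -150.35189094009203 r 0.07562248156718071 tool z az -59.17240103128961 F [-0.1 -0.1 -0.4] M [ 0.07 -0.13  0.01] q [-0.05  0.31  1.8  -0.09  1.17  1.03]
[-0.0, 0.0, 0.4, -3.0, -0.5, -0.0]
```

View pics/w17.png

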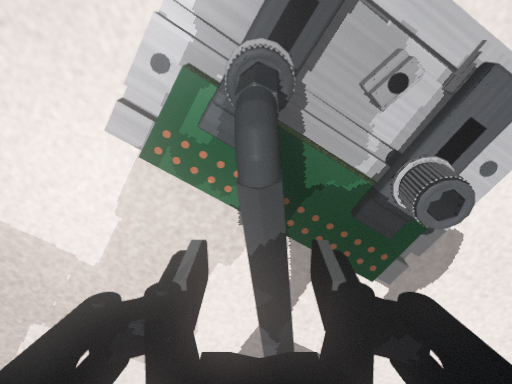

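Released. The key stays in the socket at (257,90) and the jaws are clear at both sides. I'll retreat upward.

```bash
python3 -m crank '[[-2,-0.3,0,0,0,0,5.5],[-5,-0.8,0,0,0,0,6],[-10,-1.6,0,0,0,0,7],[-15,-2.4,0,0,0,0,7],[-20,-3.2,0,0,0,0,7]]'; python3 -m crank '[[0,-5,0,0,0,0,7],[0,-10,0,0,0,0,7],[0,-16,0,0,0,0,7],[0,-22,0,0,0,0,7],[0,-22,0,0,0,0,7]]';python3 -c "
from h import *
show()
for n,(a,b,c,d) in dict(side=(120,260,220,360),top=(110,200,220,350)).items():
    t=Cam(n); cv2.imwrite(f'pics/{n}18.png',cv2.resize(t.c[a:b,c:d],None,fx=4,fy=4,interpolation=cv2.INTER_CUBIC)); cv2.imwrite(f'pics/{n}18f.png',t.c)"
```

```text
clock: 20.7
position: [0.4754, 0.0151, 0.3148]
ee_rot: [0.585, 0.3, 0.641, -0.396]
contact_force: [1.1, 0.7, -0.5]
width: 0.0703
clock: 21.32
position: [0.2866, -0.0975, 0.349]
ee_rot: [0.585, 0.301, 0.64, -0.398]
contact_force: [0.9, 0.3, 0.3]
width: 0.0701
21.325 [ 0.2866 -0.0975  0.349 ] [[-0.135, 0.85, 0.508], [-0.08, 0.502, -0.861], [-0.988, -0.157, 0.001]] [-0.405 -0.138  1.688 -0.128  1.684  0.624] F [0.9 0.3 0.3] M [ 0.07 -0.1   0.01] w 0.0701
```

View pics/side18.png

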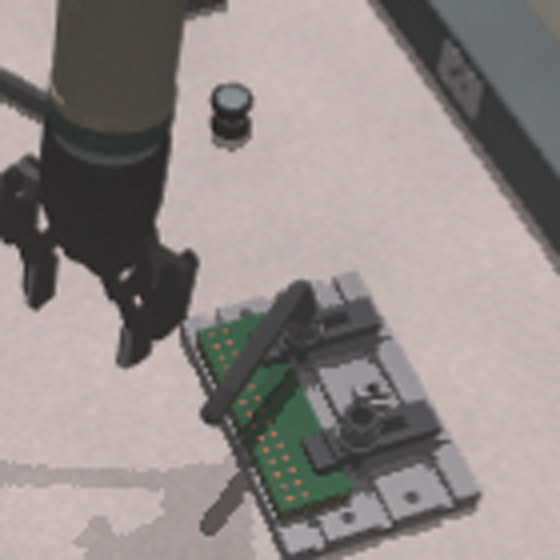

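View pics/top18f.png

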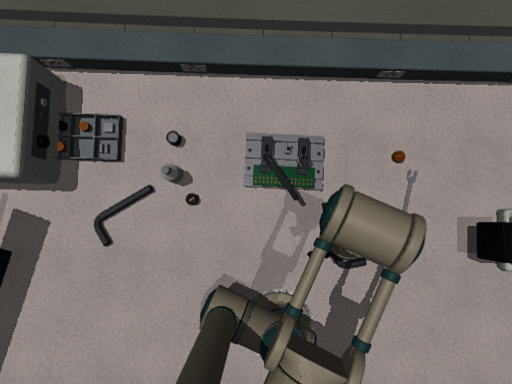

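The key stands seated in the screw with its long arm reaching over the board; in the top view it runs from (268,158) to (302,203). Everything else looks unmoved. Last, a numeric check of seating height, level and azimuth.

Run:
```python
from h import *
for n in("top","side"):
    t=Cam(n); P=t.cloud()
    m=(P[...,2]>.1)&(P[...,2]<.17)&(P[...,0]>.38)&(P[...,0]<.58)&(abs(P[...,1])<.12)
    W=P[m]; c=W.mean(0); u,s,v=np.linalg.svd(W-c); d=v[0]; d=-d if d[0]>0 else d
    tt=(W-c)@d
    print(n,len(W),"az",np.degrees(np.arctan2(d[1],d[0])).round(1),"elev",np.degrees(np.arcsin(d[2])).round(1),"len",np.ptp(tt).round(3),"z near bend/tip",np.median(W[tt<-.04][:,2]).round(4),np.median(W[tt>.04][:,2]).round(4))
    cr=[p for p in((174,138),(172,173),(192,199),(399,157))]
    if n=="top": print([t.plane([p],.02)[0].round(3).tolist() for p in cr])
```

```text
top 319 az -143.7 elev -4.1 len 0.167 z near bend/tip 0.1319 0.1206
[[0.604, 0.361, 0.02], [0.486, 0.363, 0.02], [0.402, 0.294, 0.02], [0.562, -0.389, 0.02]]
side 250 az -144.3 elev -4.4 len 0.164 z near bend/tip 0.1325 0.1195
```

```bash
python3 -c "
from rig import manip
print(manip.sign_off())"
```

```text
the job is handed in; nothing more can be done
None
```

The clamp screw is tightened to its stop, and the key is left seated by its short arm and released. I handed the job in at about 21.5 s of the 72 s allowed.

I gripped the standing key's long arm, pulled it out and turned it over. I then seated the short arm down to the socket floor and swept the long arm clockwise about 63°. From there the resisting moment rose from about 1 to 4 N m, which is the hard stop. I backed off to unload the key, let go, and moved the arm clear.

**Final checks:**
- **Key:** it stands in the screw with the bend at about full-depth height. The long arm droops about 4° (socket play) and points at azimuth -144°, where it was about -90° before tightening. That is about 54°, which fits the 50–57° the screw had left to turn, within the key's play.
- **Force:** the wrist read about 17 N at the most during the job, against the 120 N limit.
- **Other things:** nothing else looks moved in the top view. That was by eye, and the wrench is partly hidden by the arm in that picture.

**Uncertain:** I did not measure the screw's angle or the seating depth directly; I inferred them from the moment rise, the key's direction and its height. Measured heights at the bend came out 2–3 mm below the ideal, about the size of the camera bias seen earlier.

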